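# Put stripped gearbox parts away in their holders

### The arm

A 6-joint arm with a two-finger parallel gripper is mounted at the origin on a cart in front of the work surface, level with it; the furniture and walls round the work are solid. World frame = base frame: x ahead of the robot, y to its left, z up, the work surface at z = 0. Lengths are in mm, angles in rad, forces in N, time in s.
With the tool pointing down it reaches from about 350 to 875 mm from the base axis. Payload 4.2 kg.
Tool frame: the origin (TCP) lies between the finger pads; the fingertips stand 8 mm ahead of it and the grasp point (between the pads) lies 11 mm behind it; z points along the fingers, y is the line along which they close (so a half turn about z gives the same grasp; the last joint's range is limited). The gripper opens to 85 mm and grips with 20 to 120 N. Pads are 22 mm wide; open, the fingers measure 114 mm over their backs; the gripper's body (76 mm by 85 mm) begins 54 mm behind the grasp point. The pads swing forward as they close: fully open they stand 13 mm farther back than shut.
Start: joints at [1.515, 0.385, 0.008, 0, -1.194, -0.259], TCP at [193.484, 594.275, 239.312] pointing down, gripper open.
Joint ranges: [-3.14, 3.14], [-1.21, 2.06], [-1.07, 1.41], [-3.16, 2.05], [-2.99, -0.16], [-3.1, 3.1]. Speed limits (rad/s): [2.79, 2.79, 3.14, 3.14, 3.14, 3.14].

### API

Orientations are given as a unit quaternion [w, x, y, z].
In Python, from workcell import status, eyes, close_job gives the robot as it stands.
- The arm moves only by the tool apply_moves, never from a script. Its argument "deltas" is one flat list of numbers, 7 for each row, row after row: the shift along the tool's x, y, z in mm, then the turn, a rotation vector about the tool's x, y, z in degrees, then the closure, from -1 (fully open) to 1 (shut). A call has 1 to 8 rows; each row shifts and turns the commanded pose from where the row before left it, along the tool's axes as they then stand; what a row does not reach is not made up. A row lasts 1/12 s, in which the tool goes at most 41.7 mm and 7.16 degrees, less where a joint would pass 70% of its speed; a pose out of reach is approached as far as the arm can. A call is refused whole if a number of a shift passes 41.7 or a number of a turn 7.16, either way. A call with a gripper value outside its range is refused whole. The fingers move at their own pace and stop on an object; "force" is the grip in N (left out, the last holds). Time passes only in rows, so rows that do not move let the fingers close. It gives the time, the measured TCP pose, the force, the opening and the grip force at its end, in the units of the state.
- status.observe(): the state, without advancing time (a new reading comes with each control period).
- eyes.read_camera(name): name is "scene" or "side" or "wrist"; returns the picture (400x640x3 uint8, red, green, blue); there is no depth.
- eyes.get_calibration(name): a dict with "vfov" (degrees; the focal length in pixels is half the picture's height over the tangent of half this angle, whatever the lens; pixels are square), "cx", "cy" (the principal point, pixels), "k1" (the pictures are not rectified: a ray, as slopes to the right and down, at radius r is drawn at 1 + k1 r^2 times it, then the intrinsics apply), "world_to_cam" (4x4, takes a point from world to camera coordinates). Camera axes: x right, y down, z forward; pixel columns grow to the right and rows downward; lengths in mm; the calibration is good to about 2 mm. A picture is of the moment at which its call begins: read the wrist's pose just before it. get_calibration takes no time and is no camera call; for the wrist camera it gives the pose at the moment of the call.
- close_job(): hands the job in; it is judged then, once.
The state is a dict: "clock": time; "joint_positions": joint angles; "qvel": joint speeds; "effort": joint torques, N m; "position": TCP position; "eef_rot": TCP orientation; "ft_force": force on the tool from outside, world axes, zero at the start; "moment": the same for the moment, N m; "finger_gap": finger opening in mm; "grasp_force": force on a finger pad.
Only numpy, scipy, OpenCV 4.12 (cv2) and the standard library are available. Lean on these libraries where they do the work, as an engineer would, in place of code of your own. Each camera call takes 0.05 s, during which the arm holds its last target. There are 200 camera calls.

### The job

Put the four stripped gearbox parts away in the holders that keep each kind: stand the steel pin upright in the flared pipe socket, lay the ball bearing flat in the round recess of the bearing seat, and stand both black rubber bushings upright side by side in the shallow rectangular tray. Each part has to be right down on the floor of its holder and let go; leave the spring and the jar where they are.

Things in the scene. Friction and masses are not known exactly. Their poses are not given: they have to be found in the camera images.
- pin: smooth plain steel pin, a cylinder 26 to 28 mm across and 90 mm tall, standing upright on the table at the start, 0.36 kg; origin at the centre of its underside, z up along the pin
- bearing: bright ball bearing ring, 62 mm outside diameter, 17 mm tall, 0.22 kg, lying flat (grip it across the outside, fingertips down near the table); origin at the centre of its underside, z up
- bush_1: one of two alike black rubber bushings (either may go to either end of the tray): round, waisted at mid-height, 40 mm across its two bulges and 50 mm tall, 0.16 kg, standing upright; origin at the centre of its underside, z up. The upper bulge is best gripped about 36 mm above the underside
- bush_2: the other black rubber bushing, the same as bush_1
- pin_socket: fixed upright steel pipe on a round bolted flange, screwed on a square timber offcut 80 mm wide and 70 mm high; the mouth at the top, 128 mm above the table, is flared to 48 mm inside, the bore below it is 36 mm wide and its floor lies 76 mm above the table; origin on the table under its centre, z up along the bore
- bearing_seat: fixed round steel dish 83 mm across on a square timber offcut 80 mm wide and 70 mm high; its recess is 78 mm wide at the rim, 82 mm above the table, narrows to 71 mm and has its floor 76 mm above the table; origin on the table under its centre, z up
- rubber_tray: fixed shallow grey pressed-steel tray on a timber offcut 70 mm high; rectangular, 118 mm along its x and 64 mm along its y outside, 114 x 60 mm inside, rim 87 mm and floor 73 mm above the table; two bushings fit side by side along its x; origin on the table under its centre, z up
- spring: bystander: bare steel coil spring, 44 mm across and 50 mm tall, standing loose; origin at the centre of its underside
- jar: bystander: pale jar with a black cap, 49 mm across and 90 mm tall, standing loose; origin at the centre of its underside
- lever_knob (a point): obstacle, does not move: top of the knob of the tall gear lever behind the left half of the work, 411 mm above the table, the knob 37 mm across; its lever leans away from it to the right down to a cast foot. Swing across in close to the robot, not over the knob
- shaft_left (a point): obstacle, does not move: top of the tallest gear shaft beside the parts on the left, 201 mm high, 46 mm across; more shafts up to 240 mm high stand in a row at the front edge of the table from here rightward to the vice; scattered fittings up to 30 mm high lie behind the parts
- shaft_right (a point): obstacle, does not move: top of a lone gear shaft on the right beside the vice, 216 mm high, 40 mm across; a holder may stand with its centre only about 90 mm from this shaft's axis, so open the gripper there across the line to the shaft, not towards it. The vice (130 mm high) and stacks of gears (up to 120 mm) stand round the holders on the right

How it is judged (in metres and radians):
At the end, for the whole second after the job is handed in: Pin upright on the floor of the pipe socket, bearing flat on the floor of the seat's recess (within 8 mm of its centre), both bushings upright on the floor of the tray inside its walls; all let go and at rest (horizontal distance between pin and pin_socket below 0.01 m and z of pin in the frame of pin_socket below 0.082 m and angle between pin's own z axis and vertical below 0.25 rad and horizontal distance between bearing and bearing_seat below 0.008 m and z of bearing in the frame of bearing_seat below 0.0785 m and angle between bearing's own z axis and vertical below 0.06 rad and x of bush_1 in the frame of rubber_tray between -0.042 and 0.042 m and y of bush_1 in the frame of rubber_tray between -0.016 and 0.016 m and z of each of bush_1, bush_2 in the frame of rubber_tray below 0.076 m and angle between each of bush_1, bush_2's own z axis and vertical below 0.12 rad and x of bush_2 in the frame of rubber_tray between -0.042 and 0.042 m and y of bush_2 in the frame of rubber_tray between -0.016 and 0.016 m and linear speed of each of pin, bearing, bush_1, bush_2 below 0.02 m/s); the robot touches nothing.
It fails at once if the spring is shifted by more than 25 mm (distance of spring from where it was at the start of the episode above 0.025 m).
It fails at once if the jar is shifted by more than 25 mm (distance of jar from where it was at the start of the episode above 0.025 m).
It also fails if it takes over 128 s, if anything falls off the work surface, if the arm or the gripper's body presses on something with over 40 N, if the wrist force passes 120 N, or if a joint passes its speed limit or range.

## Working session

There is one attempt and no reset: what is moved stays moved. The work goes in short steps, Python scripts to look and compute and a tool call to move; the robot and the scene stay as the last step left them, time stands still between calls to the robot, and variables do not carry over. Pictures are saved under pics/ and viewed, at most 14 in all, crops included, and the job is handed in when it is done.

Besides the shell and the picture viewer there is one more tool, called after ">>>" as name(argument=value, ...) on one line, values as JSON. apply_moves: Moves the arm, as the interface text tells. Its arguments: {"type":"object","properties":{"deltas":{"type":"array"},"force":{"type":"number"}},"required":["deltas"]}

```bash
mkdir -p pics
cat > h.py <<'E'
import numpy as np, cv2
from workcell import status, eyes, close_job
def cal(n):
    c=eyes.get_calibration(n); f=200/np.tan(np.radians(c["vfov"])/2)
    return dict(f=f,cx=c["cx"],cy=c["cy"],k=c["k1"],T=np.array(c["world_to_cam"]))
def ray(c,u,v):
    d=np.array([(u-c["cx"])/c["f"],(v-c["cy"])/c["f"]]); s=d.copy()
    for _ in range(30): s=d/(1+c["k"]*(s@s))
    R=c["T"][:3,:3]; o=-R.T@c["T"][:3,3]
    w=R.T@np.array([s[0],s[1],1]); return o,w/np.linalg.norm(w)
def plane(c,u,v,z):
    o,w=ray(c,u,v); return o+w*(z-o[2])/w[2]
def proj(c,p):
    q=c["T"][:3,:3]@np.array(p,float)+c["T"][:3,3]; s=q[:2]/q[2]; s=s*(1+c["k"]*(s@s))
    return s*c["f"]+[c["cx"],c["cy"]]
def tri(L):
    A=np.zeros((3,3));b=np.zeros(3)
    for c,u,v in L:
        o,w=ray(c,u,v);P=np.eye(3)-np.outer(w,w);A+=P;b+=P@o
    x=np.linalg.solve(A,b); return x,[np.linalg.norm(np.cross(x-ray(c,u,v)[0],ray(c,u,v)[1])) for c,u,v in L]
def snap(n,name):
    im=eyes.read_camera(n)[:,:,::-1].copy(); cv2.imwrite(f"pics/{name}.png",im); return im
E
python3 - <<'E'
from h import *
print(status.observe())
for n in ("scene","side","wrist"):
    c=cal(n);np.save(f"pics/{n}T.npy",c["T"]); print(n,c["f"],c["cx"],c["cy"],c["k"],(-c["T"][:3,:3].T@c["T"][:3,3]).round(),c["T"][:3,:3].round(2).tolist()); im=snap(n,n+"0")
    cv2.imwrite(f"pics/{n}0b.png",cv2.resize(im,(800,500),interpolation=cv2.INTER_CUBIC))
E
```

```text
{'clock': 0.0, 'joint_positions': array([ 1.51456881e+00,  3.85553999e-01,  6.63429046e-03, -4.81010285e-04,
       -1.19401220e+00, -2.58631748e-01]), 'qvel': array([-0.00046139, -0.00046742, -0.00171938,  0.00042115, -0.00240062,
        0.00016117]), 'effort': array([-8.87214956e-04, -3.92293561e+01,  1.88409001e+01,  4.18623537e+00,
       -4.54081179e-03, -7.15202191e-07]), 'position': array([193.3433786 , 593.74864179, 238.22909704]), 'eef_rot': array([ 1.08491006e-03,  9.87619026e-01, -1.56867681e-01, -1.14517794e-04]), 'ft_force': array([0.33433391, 0.08215207, 0.19366877]), 'moment': array([-0.00247649,  0.02621776, -0.00575232]), 'grasp_force': 0.0, 'finger_gap': 85.54404807769895}
scene 468.27589752283745 313.56758247458833 204.19936036312643 -0.026475466143361 [-303. -674. 1168.] [[0.62, -0.79, 0.0], [-0.49, -0.39, -0.78], [0.61, 0.48, -0.63]]
side 504.4709343467839 321.7386032418059 199.53335648933015 -0.08792349269646815 [  581. -1305.  1591.] [[1.0, 0.02, 0.01], [0.02, -0.72, -0.69], [-0.01, 0.69, -0.72]]
wrist 292.59424129539656 321.0025774839278 197.05170151431773 -0.007831030582570647 [272. 569. 372.] [[-0.31, -0.95, 0.0], [-0.9, 0.29, 0.32], [-0.31, 0.1, -0.95]]
```

View pics/scene0b.png

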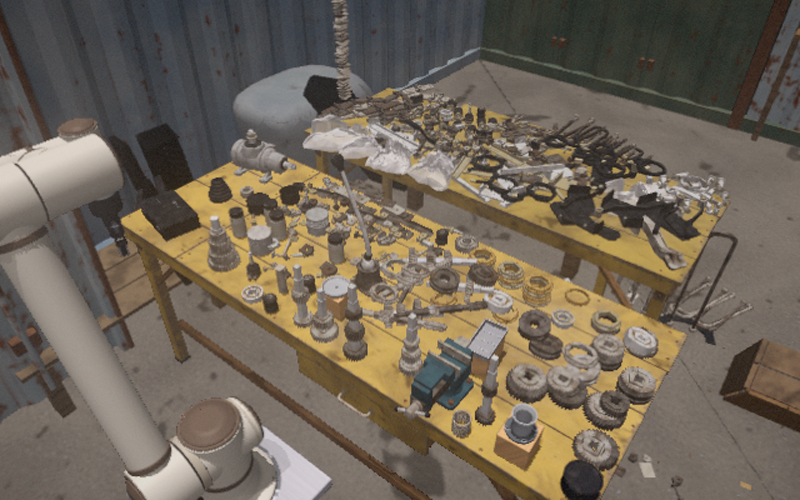

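View pics/side0b.png

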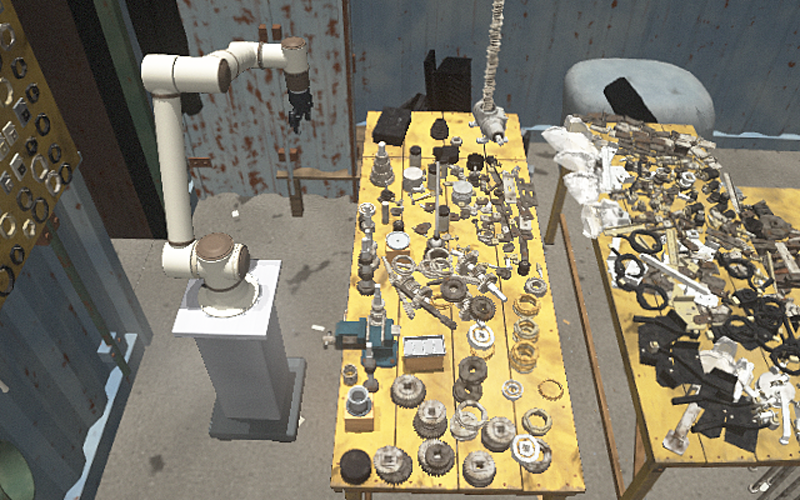

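View pics/wrist0b.png

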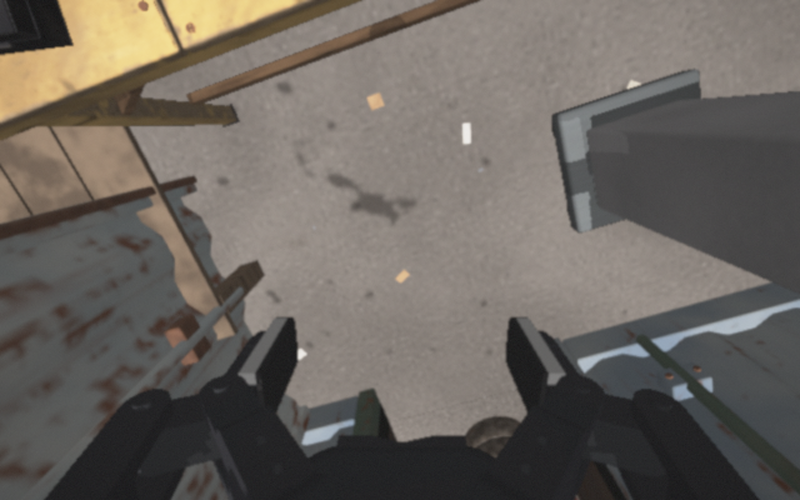

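The scene view shows the socket at about (521,420), the tray at (487,340) and the seat at (336,290), with small parts around (210-360,180-340). The wrist view shows only the floor. I'll zoom in on the part areas.

Run:
```python
from h import *
a=cv2.imread("pics/scene0.png")[135:300,155:375]; cv2.imwrite("pics/sc_z.png",cv2.resize(a,(800,600),interpolation=cv2.INTER_CUBIC))
b=cv2.imread("pics/side0.png")[100:235,275:455]; cv2.imwrite("pics/si_z.png",cv2.resize(b,(800,600),interpolation=cv2.INTER_CUBIC))
cs,cd=cal("scene"),cal("side")
for nm,s,d,z in (("socket",(521,414),(360,393),128),("seat",(336,286),(399,241),82),("tray",(487,337),(424,346),87),("knob",(338,158),(438,160),411)):
    x,e=tri([(cs,s[0]/1.25,s[1]/1.25),(cd,d[0]/1.25,d[1]/1.25)]); print(nm,x.round(),np.round(e,1),plane(cs,s[0]/1.25,s[1]/1.25,z).round())
```

```text
socket [ 467. -426.  113.] [0.4 0.4] [ 456. -430.  128.]
seat [558. 194.  68.] [2.7 2.7] [549. 187.  82.]
tray [ 641. -243.   81.] [3. 3.] [ 638. -242.   87.]
knob [676. 261. 384.] [17. 17.] [658. 254. 411.]
```

View pics/sc_z.png

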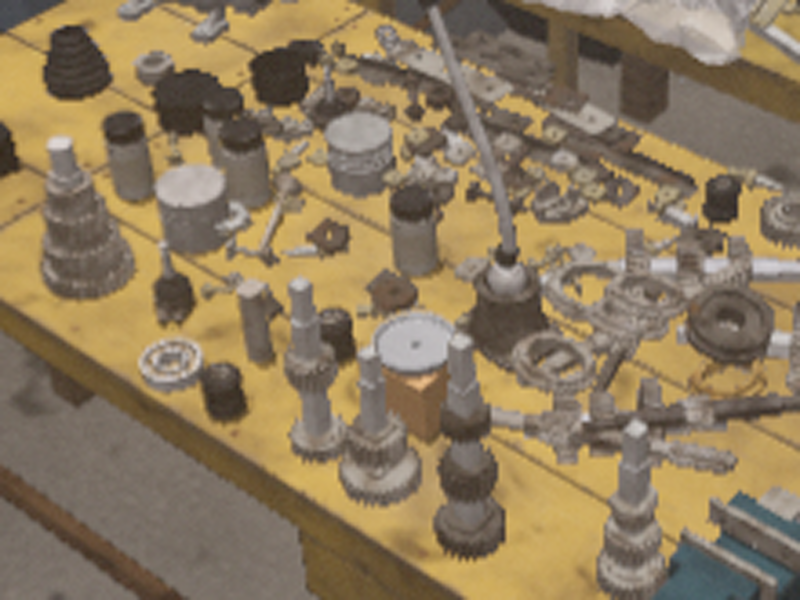

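View pics/si_z.png

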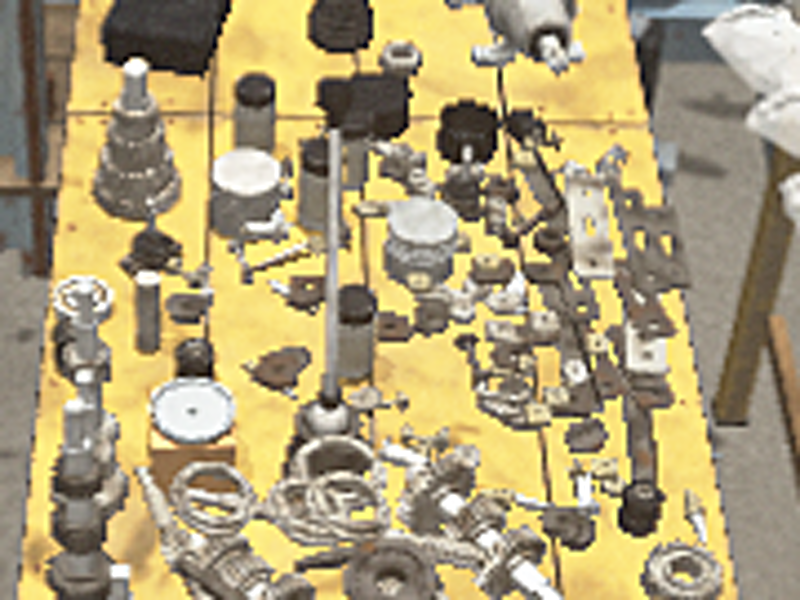

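In the scene crop: bearing at (170,362), bush A at (222,388), bush B at (335,335), pin top at (254,288), seat at (415,343). In the side crop: pin top (148,281), bearing (82,297), bush B (193,352). Bush A is hidden behind a shaft in the side view.

Run:
```python
from h import *
cs,cd=cal("scene"),cal("side")
S=lambda u,v:(155+u*.275,135+v*.275); D=lambda u,v:(275+u*.225,100+v*.225)
for nm,s,d,z in (("pintop",(254,286),(148,280),90),("bearing",(171,358),(82,297),17),("bushB",(335,320),(193,345),50),("bushA",(222,372),None,50),("seat",(413,340),(195,408),82),("knob",(432,-5),None,400)
 ,("levertop",(432,10),(334,135),400),("shaftL",(300,285),(83,265),201),("sh2",(370,355),(85,378),200),("sh3",(460,340),(78,410),240),("jar",(413,200),(357,300),90),("leverfoot",(510,265),(325,405),60)):
    r=plane(cs,*S(*s),z).round()
    if d: x,e=tri([(cs,*S(*s)),(cd,*D(*d))]); print(nm,x.round(),np.round(e,1),r)
    else: print(nm,r)
```

```text
pintop [506. 357.  88.] [1.7 1.7] [505. 357.  90.]
bearing [434. 414.  11.] [1.9 1.9] [431. 411.  17.]
bushB [551. 299.  49.] [2.8 2.8] [549. 294.  50.]
bushA [428. 326.  50.]
seat [556. 194.  72.] [1.4 1.4] [550. 188.  82.]
knob [645. 228. 400.]
levertop [675. 257. 357.] [2.7 2.7] [626. 211. 400.]
shaftL [450. 227. 207.] [9.5 9.5] [448. 220. 201.]
sh2 [456. 149. 153.] [0.1 0.1] [421. 110. 200.]
sh3 [459.  40. 225.] [3.1 3.1] [449.  33. 240.]
jar [714. 338.  81.] [0.7 0.7] [705. 329.  90.]
leverfoot [678. 175.  98.] [0.2 0.2] [713. 205.  60.]
```

>>> apply_moves(deltas=[0,0,-20,0,0,-6,-1,0,0,-20,0,0,-6,-1,0,0,-22,0,0,-6,-1,28,24,0,0,0,0,-1,28,24,0,0,0,0,-1,28,24,0,0,0,0,-1,28,24,0,0,0,0,-1,28,24,0,0,0,0,-1])

```text
clock: 0.82
position: [334.2, 472.8, 301.1]
eef_rot: [0.0, 1.0, -0.0, -0.0]
ft_force: [0.7, 0.6, 0.5]
finger_gap: 85.9
grasp_force: 0.0
```

>>> apply_moves(deltas=[28,24,0,0,0,0,-1,28,24,0,0,0,0,-1,28,24,0,0,0,0,-1,28,24,0,0,0,0,-1,28,24,0,0,0,0,-1,0,0,0,0,0,0,-1,0,0,0,0,0,0,-1])

```text
clock: 1.4
position: [474.4, 352.5, 300.7]
eef_rot: [0.0, 1.0, -0.002, -0.0]
ft_force: [0.8, 0.6, -1.4]
finger_gap: 85.4
grasp_force: 0.0
```

```bash
cat >> h.py <<'E'
def st():
    s=status.observe(); q=s["eef_rot"]; R=cv2.Rodrigues(np.zeros(3))[0]
    from scipy.spatial.transform import Rotation as Ro
    R=Ro.from_quat([q[1],q[2],q[3],q[0]]).as_matrix()
    print("t",round(s["clock"],2),"p",s["position"].round(1),"yaw",round(np.degrees(np.arctan2(R[1,0],R[0,0])),2),"zax",R[:,2].round(3),"F",s["ft_force"].round(1),"gap",round(s["finger_gap"],1),"gf",round(s["grasp_force"],1),"q",s["joint_positions"].round(2)); return s
def wsnap(name):
    import json
    c=cal("wrist"); im=snap("wrist",name); c["T"]=c["T"].tolist(); json.dump(c,open(f"pics/{name}.json","w"))
    cv2.imwrite(f"pics/{name}b.png",cv2.resize(im,(800,500),interpolation=cv2.INTER_CUBIC)); return im
def wcal(name):
    import json
    c=json.load(open(f"pics/{name}.json")); c["T"]=np.array(c["T"]); return c
E
python3 -c "
from h import *
st();wsnap('w1')"
```

```text
t 1.4 p [474.4 352.5 300.7] yaw -0.25 zax [-0.001 -0.001 -1.   ] F [ 0.8  0.6 -1.4] gap 85.4 gf 0.0 q [ 0.91  0.29  0.03 -0.   -1.31  0.65]
```

View pics/w1b.png

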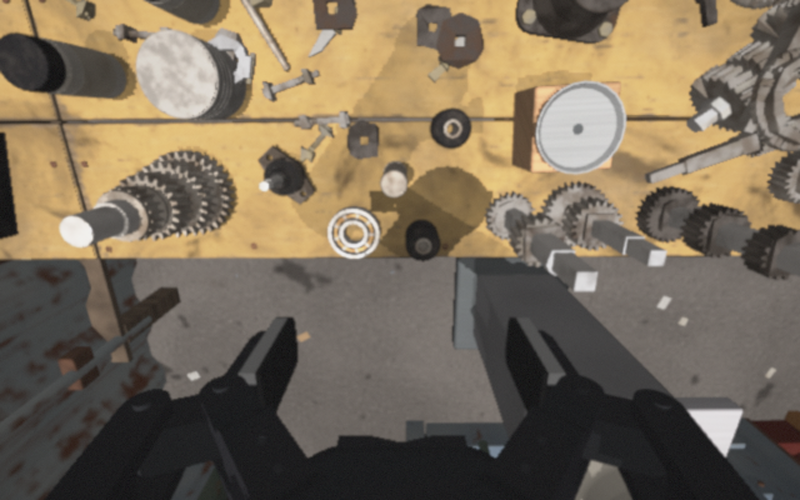

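The wrist view shows bearing (354,233), bush A (425,240), bush B (451,127), pin top (395,174) and the seat rim (579,127), plus shafts on the right and a fitting at (285,178). I'll take a second wrist view with a baseline for triangulation: 60 mm in +y and lower.

>>> apply_moves(deltas=[-7,14,15,0,0,0,-0.4,-7,14,15,0,0,0,-0.4,-7,14,15,0,0,0,-0.4,-7,14,15,0,0,0,-0.4,0,0,0,0,0,0,-0.4,0,0,0,0,0,0,-0.4])

```text
clock: 1.95
position: [444.3, 298.5, 241.2]
eef_rot: [0.0, 1.0, 0.001, -0.0]
ft_force: [0.3, 0.5, 1.0]
finger_gap: 59.5
grasp_force: 0.0
```

```bash
cat > m.py <<'E'
from h import *
def blob(im,u,v,mask,r=25):
    # connected component of mask nearest (u,v), within window
    H,W=mask.shape; m=np.zeros_like(mask); u,v=int(u),int(v); sl=(slice(max(v-r,0),v+r),slice(max(u-r,0),u+r)); m[sl]=mask[sl]
    n,l,s,c=cv2.connectedComponentsWithStats(m,connectivity=4)
    b=max(range(1,n),key=lambda i:s[i,4]/(1+np.hypot(*(c[i]-[u,v]))))
    p=np.argwhere(l==b)[:,::-1]; h=cv2.convexHull(p.astype(np.float32)); e=cv2.fitEllipse(h) if len(h)>5 else None
    return s[b].tolist(),c[b].round(1).tolist(),[np.round(x,1) for x in e] if e else None
E
python3 - <<'E'
from m import *
st(); wsnap('w2'); c2=wcal('w2'); c1=wcal('w1')
guess={"bearing":(354,233,17),"bushA":(423,230,50),"bushB":(451,127,50),"pin":(395,174,90),"seat":(579,127,82)}
for n,(u,v,z) in guess.items():
    P=plane(c1,u/1.25,v/1.25,z); q=proj(c2,P); print(n,P.round(),q.round())
    for k,c,uv in (("w1",c1,(u/1.25,v/1.25)),("w2",c2,q)):
        im=cv2.imread(f"pics/{k}.png"); hsv=cv2.cvtColor(im,cv2.COLOR_BGR2HSV); g=hsv[:,:,2]; s=hsv[:,:,1]
        m={"be":(s<60)&(g>110),"bu":g<75,"pi":(s<60)&(g>110),"se":(s<60)&(g>110)}[n[:2]].astype(np.uint8)
        print("  ",k,blob(im,*uv,m,50 if n=="seat" else 30))
E
```

```text
t 1.95 p [444.3 298.5 241.2] yaw 0.07 zax [-0.    -0.001 -1.   ] F [0.3 0.5 1. ] gap 59.5 gf 0.0 q [ 0.89  0.23 -0.21  0.   -1.13  0.68]
bearing [432. 409.  17.] [234. 177.]
   w1 ([253, 165, 60, 51, 1454], [282.4, 194.4], [array([282.5, 216.2]), array([ 59.4, 102.3]), np.float64(179.5)])
   w2 ([208, 152, 55, 54, 1565], [233.6, 180.8], [array([234.9, 187.8]), array([53.9, 73.2]), np.float64(163.6)])
bushA [445. 329.  50.] [295. 173.]
   w1 ([324, 176, 29, 33, 659], [337.1, 191.2], [array([336.9, 192.1]), array([30.3, 33.2]), np.float64(175.9)])
   w2 ([280, 165, 34, 38, 749], [297.3, 181.7], [array([297. , 183.7]), array([33.3, 38.4]), np.float64(14.6)])
bushB [552. 303.  50.] [317.  72.]
   w1 ([345, 88, 31, 30, 462], [358.8, 102.7], [array([360.1, 102.2]), array([29.6, 31.3]), np.float64(76.0)])
   w2 ([301, 54, 37, 40, 698], [319.1, 75.7], [array([319.1,  73.7]), array([36.1, 39.2]), np.float64(167.1)])
pin [511. 358.  90.] [258. 115.]
   w1 ([305, 136, 21, 22, 377], [314.9, 146.6], [array([314.9, 146.6]), array([21.3, 22.2]), np.float64(178.3)])
   w2 ([244, 111, 27, 28, 567], [257.3, 124.6], [array([257.3, 124.6]), array([26.1, 27.2]), np.float64(152.7)])
seat [552. 189.  82.] [440.  69.]
   w1 ([428, 65, 74, 75, 4249], [464.2, 101.6], [array([464.2, 101.6]), array([68.3, 79. ]), np.float64(40.0)])
   w2 ([396, 21, 91, 96, 6715], [441.4, 68.7], [array([441.3,  68.7]), array([86.2, 99.2]), np.float64(31.3)])
```

View pics/w2b.png

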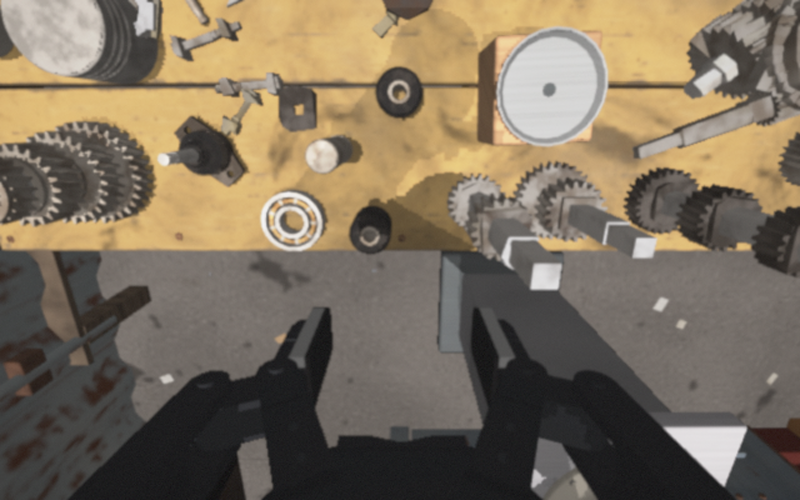

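w2 shows bearing (293,220), bush A hole (370,236), bush B hole (400,92), pin top (323,155) and seat (551,87). Next I'll triangulate.

Run:
```python
from m import *
c1,c2=wcal('w1'),wcal('w2'); cs=cal('scene')
I1,I2=[cv2.cvtColor(cv2.imread(f'pics/{k}.png'),cv2.COLOR_BGR2HSV) for k in('w1','w2')]
def hole(I,u,v,r=9):
    # centroid of the brighter hole/ring weighted inside dark bush top
    g=cv2.GaussianBlur(I[:,:,2],(0,0),.7).astype(float)[int(v)-r:int(v)+r+1,int(u)-r:int(u)+r+1]; w=np.clip(g-75,0,60); y,x=np.mgrid[-r:r+1,-r:r+1]
    w*=(x*x+y*y<r*r*.7); return int(u)+(w*x).sum()/w.sum(),int(v)+(w*y).sum()/w.sum()
pts={"bushA":(hole(I1,338,195),hole(I2,296,189)),"bushB":(hole(I1,361,102),hole(I2,320,74)),"pin":((314.9,146.6),(257.3,124.6)),"seat":((464.2,101.6),(441.4,68.7)),"bearing":((354/1.25,233/1.25),(293/1.25,220/1.25))}
for n,(a,b) in pts.items():
    x,e=tri([(c1,*a),(c2,*b)]); z={"p":90,"s":82}.get(n[0],50 if n[1]=='u' else 17)
    print(n,np.round(a,1),np.round(b,1),x.round(1),np.round(e[0],1),plane(c1,*a,z).round(1),plane(c2,*b,z).round(1))
```

```text
bushA [338.6 194.8] [296.5 190.7] [423.1 327.9  38.4] 2.5 [429.5 328.4  50. ] [424.2 327.2  50. ]
bushB [360.8 102. ] [320.6  74.9] [551.3 299.3  23.7] 0.2 [551.9 302.6  50. ] [549.4 299.3  50. ]
pin [314.9 146.6] [257.3 124.6] [502.4 359.8  88.4] 0.1 [502.6 359.8  90. ] [502.6 359.4  90. ]
seat [464.2 101.6] [441.4  68.7] [552.6 188.3  83.4] 0.1 [552.5 187.8  82. ] [552.8 187.7  82. ]
bearing [283.2 186.4] [234.4 176. ] [431.4 409.5  12.6] 0.6 [432.1 409.1  17. ] [433.2 408.   17. ]
```

>>> apply_moves(deltas=[-4.5,-7.5,28,0,0,0,-0.4,-4.5,-7.5,28,0,0,0,-0.4,-4.5,-7.5,28,0,0,0,-0.4,-4.5,-7.5,28,0,0,0,-0.4,0,0,0,0,0,0,-0.4,0,0,0,0,0,0,-0.4])

```text
clock: 2.5
position: [427.5, 329.2, 129.2]
eef_rot: [0.001, 1.0, 0.001, -0.0]
ft_force: [-0.0, -1.0, 0.1]
finger_gap: 59.7
grasp_force: 0.0
```

Run:
```python
from m import *
st(); wsnap('w3'); c=wcal('w3'); im=cv2.imread('pics/w3.png'); g=cv2.cvtColor(im,cv2.COLOR_BGR2HSV)
u,v=proj(c,[427,328,50]); print(u,v)
cr=im[int(v)-75:int(v)+75,int(u)-100:int(u)+100]; cv2.imwrite('pics/w3c.png',cv2.resize(cr,(800,600),interpolation=cv2.INTER_CUBIC)); print(int(u)-100,int(v)-75)
```

```text
t 2.5 p [427.5 329.2 129.2] yaw 0.09 zax [-0.    -0.002 -1.   ] F [-0.  -1.   0.1] gap 59.7 gf 0.0 q [ 0.96  0.35 -0.35  0.   -0.87  0.61]
322.94271974984133 209.8280660224815
222 134
```

View pics/w3c.png

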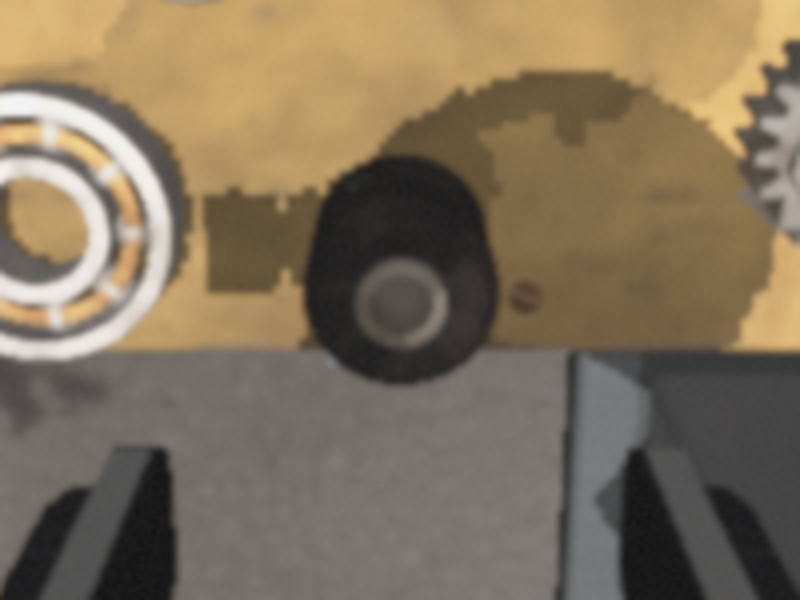

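The crop shows the bush A hole at (400,303), which lands on the predicted (427,328,50). The bearing sits to its left with room for the finger. Descending.

>>> apply_moves(deltas=[0,0.3,26,0,0,0,-0.4,0,0.3,26,0,0,0,-0.4,0,0.3,26,0,0,0,-0.4,0,0.3,26,0,0,0,-0.4,0,0,0,0,0,0,-0.4,0,0,0,0,0,0,1,0,0,0,0,0,0,1,0,0,0,0,0,0,1], force=50)

```text
clock: 3.22
position: [428.8, 328.6, 28.0]
eef_rot: [-0.002, 1.0, -0.0, 0.002]
ft_force: [1.3, -0.5, 1.3]
finger_gap: 37.1
grasp_force: 50.4
```

>>> apply_moves(deltas=[0,0,0,0,0,0,1,0,0,0,0,0,0,1,0,0,0,0,0,0,1,0,0,-20,0,0,0,1,0,0,-20,0,0,0,1,0,0,-20,0,0,0,1])

```text
clock: 3.72
position: [427.0, 326.6, 86.4]
eef_rot: [0.0, 1.0, -0.0, -0.0]
ft_force: [0.2, -0.1, -2.2]
finger_gap: 37.5
grasp_force: 50.8
```

```bash
python3 -c "
from h import *
st()
cs,cd=cal('scene'),cal('side')
# tray corner / shaft_right / spring in 800-scale pictures
a=cv2.imread('pics/scene0.png')[255:395,315:475]; cv2.imwrite('pics/sc_r.png',cv2.resize(a,(800,700))[:600])
b=cv2.imread('pics/side0.png')[225:365,255:415]; cv2.imwrite('pics/x.png',b)
A=cv2.resize(a,(400,350)); B=cv2.resize(b,(400,350)); cv2.imwrite('pics/right.png',np.hstack([A,B]))"
```

```text
t 3.72 p [427.  326.6  86.4] yaw -0.05 zax [-0. -0. -1.] F [ 0.2 -0.1 -2.2] gap 37.5 gf 50.8 q [ 0.95  0.4  -0.4  -0.   -0.77  0.62]
```

View pics/right.png

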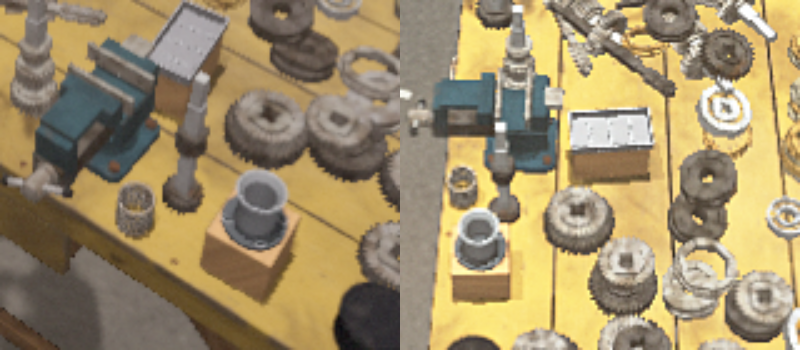

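The left half (scene) shows tray corners (150,58), (180,3), (222,22), (197,82), shaft_right top (202,76), socket mouth (262,190) and the spring at (135,200). The right half (side) shows the same items, and the tray's long axis lies along world x.

```bash
python3 -c "
from h import *
cs,cd=cal('scene'),cal('side')
S=lambda x,y:(cs,315+x/2.5,255+y/2.5); D=lambda x,y:(cd,255+(x-400)/2.5,225+y/2.5)
for n,s,d,z in (('t1',(150,58),(569,112),87),('t2',(180,3),(652,110),87),('t3',(222,22),(653,148),87),('t4',(197,82),(570,152),87),('shR',(202,76),(502,125),216),('spring',(135,188),(462,170),50),('socket',(262,188),(478,223),128),('vicejawR',(155,68),(555,90),130),('vicetopL',(105,45),(505,75),130)):
    x,e=tri([S(*s),D(*d)]); print(n,x.round(),np.round(e[0],1),plane(*S(*s),z).round(),plane(*D(*d),z).round())
"
```

```text
t1 [ 579. -225.   89.] 1.6 [ 580. -225.   87.] [ 579. -221.   87.]
t2 [ 703. -197.   65.] 1.2 [ 684. -205.   87.] [ 701. -214.   87.]
t3 [ 703. -261.   66.] 4.5 [ 688. -265.   87.] [ 700. -281.   87.]
t4 [ 582. -291.   87.] 0.0 [ 582. -291.   87.] [ 582. -291.   87.]
shR [ 491. -334.  211.] 0.2 [ 487. -336.  216.] [ 491. -338.  216.]
spring [ 428. -305.   56.] 0.2 [ 432. -303.   50.] [ 427. -301.   50.]
socket [ 462. -435.  130.] 0.0 [ 464. -435.  128.] [ 462. -434.  128.]
vicejawR [ 552. -236.  128.] 19.9 [ 535. -256.  130.] [ 559. -214.  130.]
vicetopL [ 489. -216.  174.] 5.4 [ 529. -190.  130.] [ 485. -189.  130.]
```

>>> apply_moves(deltas=[0,0,-36,0,0,0,1,0,0,-36,0,0,0,1,0,0,-36,0,0,0,1,0,0,-36,0,0,0,1,0,0,-36,0,0,0,1,0,0,-36,0,0,0,1,0,40,0,0,0,0,1,0,40,0,0,0,0,1])

```text
clock: 4.38
position: [427.4, 247.7, 304.1]
eef_rot: [-0.002, 1.0, 0.001, 0.002]
ft_force: [0.7, -1.5, -2.7]
finger_gap: 37.8
grasp_force: 50.8
```

>>> apply_moves(deltas=[6,40,0,0,0,0,1,6,40,0,0,0,0,1,6,40,0,0,0,0,1,6,40,0,0,0,0,1,6,40,0,0,0,0,1,6,40,0,0,0,0,1,6,40,0,0,0,0,1,6,40,0,0,0,0,1])

```text
clock: 5.05
position: [474.2, -75.0, 301.9]
eef_rot: [-0.0, 1.0, -0.0, 0.0]
ft_force: [1.4, 2.0, -1.2]
finger_gap: 37.3
grasp_force: 50.8
```

>>> apply_moves(deltas=[27,29,0,0,0,0,1,27,29,0,0,0,0,1,27,29,0,0,0,0,1,27,29,0,0,0,0,1,27,29,0,0,0,0,1,27,29,0,0,0,0,1,0,0,0,0,0,0,1,0,0,0,0,0,0,1])

```text
clock: 5.72
position: [637.1, -248.4, 298.3]
eef_rot: [-0.001, 1.0, -0.002, -0.002]
ft_force: [-0.5, 0.8, -1.8]
finger_gap: 37.4
grasp_force: 50.9
```

```bash
python3 -c "
from h import *
st();wsnap('w4')"
```

```text
t 5.72 p [ 637.1 -248.4  298.3] yaw -0.19 zax [-0.004  0.002 -1.   ] F [-0.5  0.8 -1.8] gap 37.4 gf 50.9 q [-0.14  0.46  0.28 -0.   -1.39  1.7 ]
```

View pics/w4b.png

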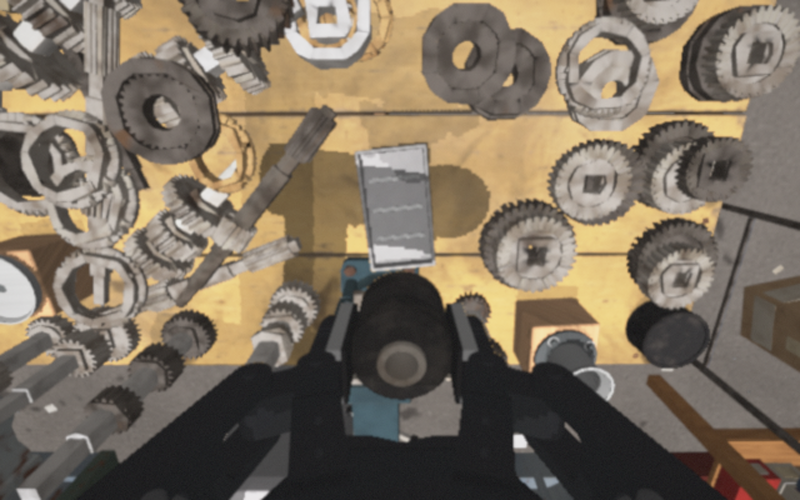

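The tray's rim corners are at about (357,153), (429,143), (435,263), (370,270), slightly yawed. The held bush is upright in the fingers.

```bash
cat > tray.py <<'E'
import sys
from m import *
name,u,v=sys.argv[1],float(sys.argv[2]),float(sys.argv[3]); c=wcal(name)
I=cv2.cvtColor(cv2.imread(f'pics/{name}.png'),cv2.COLOR_BGR2HSV); m=(I[:,:,1]<60).astype(np.uint8)
m=cv2.morphologyEx(m,cv2.MORPH_OPEN,np.ones((3,3),np.uint8))
n,l=cv2.connectedComponents(m,connectivity=4); k=l[int(v),int(u)]; p=np.argwhere(l==k)[:,::-1]
P=np.array([plane(c,*q,87)[:2] for q in p]).astype(np.float32); r=cv2.minAreaRect(P); print(len(p),p.min(0),p.max(0),r)
print(cv2.boxPoints(r).round())
E
python3 tray.py w4 318 165; python3 -c "
from h import *
c=wcal('w4')
Q=[plane(c,a/1.25,b/1.25,87).round(1) for a,b in((357,153),(429,143),(435,263),(370,270))];print(Q,np.mean(Q,0))"
```

```text
163085 [0 0] [639 399] ((531.6229858398438, -228.2066650390625), (568.806640625, 1030.3360595703125), 0.07505643367767334)
[[ 247.  287.]
 [ 248. -744.]
 [ 817. -743.]
 [ 815.  287.]]
[array([ 692.1, -207.2,   87. ]), array([ 700.8, -273.1,   87. ]), array([ 583.5, -281.8,   87. ]), array([ 576. , -215.7,   87. ])] [ 638.1  -244.45   87.  ]
```

>>> apply_moves(deltas=[-16,-1,27,0,0,-1.4,1,-16,-1,27,0,0,-1.4,1,-16,-1,27,0,0,-1.4,1,0,0,0,0,0,0,1,0,0,0,0,0,0,1,0,0,0,0,0,0,1])

```text
clock: 6.27
position: [589.8, -245.0, 223.2]
eef_rot: [0.001, 0.999, 0.037, 0.002]
ft_force: [0.8, 0.5, -0.9]
finger_gap: 37.7
grasp_force: 50.9
```

```bash
python3 -c "
from h import *
st();wsnap('w5');c=wcal('w5')
print([proj(c,p).round()*1.25 for p in((692,-207,87),(701,-273,87),(583,-282,87),(576,-216,87))])"
```

```text
t 6.27 p [ 589.8 -245.   223.2] yaw 4.24 zax [ 0.005 -0.002 -1.   ] F [ 0.8  0.5 -0.9] gap 37.7 gf 50.9 q [-0.14  0.42  0.02  0.   -1.17  1.78]
[array([357.5 ,  88.75]), array([455. ,  82.5]), array([447.5, 247.5]), array([363.75, 250.  ])]
```

View pics/w5b.png

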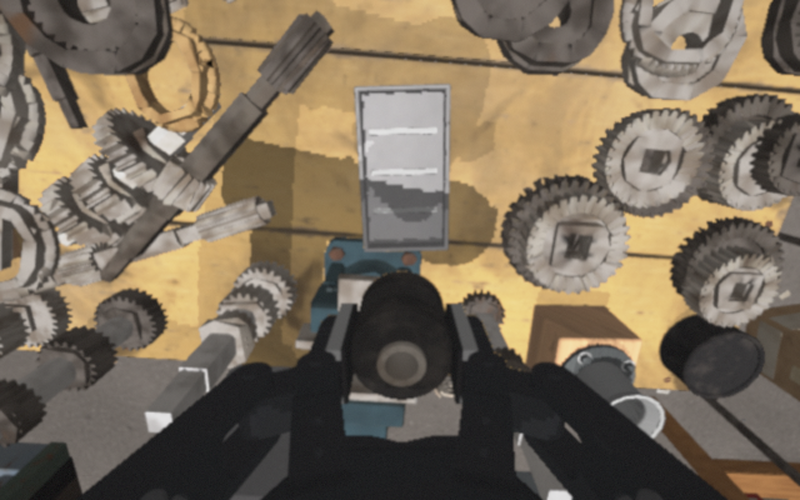

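Corners are now at (356,87), (450,86), (450,247), (364,250), consistent with the prediction.

```bash
python3 -c "
from h import *
a,b=wcal('w4'),wcal('w5')
A=((357,153),(429,143),(435,263),(370,270));B=((356,87),(450,86),(450,247),(364,250))
X=[tri([(a,p[0]/1.25,p[1]/1.25),(b,q[0]/1.25,q[1]/1.25)]) for p,q in zip(A,B)]
for x,e in X: print(x.round(1),e[0].round(1))
Q=np.array([plane(b,q[0]/1.25,q[1]/1.25,87) for q in B]);print(Q.round(1),Q.mean(0)); d=Q[0]+Q[1]-Q[2]-Q[3];print(np.degrees(np.arctan2(d[1],d[0])))
# socket mouth ellipse approx in both
print(tri([(a,588/1.25,385/1.25),(b,635/1.25,417/1.25)]),plane(b,635/1.25,417/1.25,128))"
```

```text
[ 692.7 -207.5   94.2] 0.5
[ 700.2 -273.2   69.4] 1.2
[ 588.3 -280.9  100.1] 0.5
[ 578.4 -216.7   92.9] 0.4
[[ 693.3 -206.1   87. ]
 [ 698.7 -270.    87. ]
 [ 583.6 -283.5   87. ]
 [ 576.2 -216.6   87. ]] [ 637.96154396 -244.07946148   87.        ]
5.90001516557512
(array([ 475.85539546, -430.06848753,  138.5369104 ]), [np.float64(0.3614127935012656), np.float64(0.3614127935013443)]) [ 466.9548026  -439.17626029  128.        ]
```

>>> apply_moves(deltas=[24.3,0.8,5,0,0,0,1,24.3,0.8,5,0,0,0,1,24.3,0.8,10,0,0,0,1,0,0,28,0,0,0,1,0,0,28,0,0,0,1,0,0,28,0,0,0,1,0,0,0,0,0,0,1,0,0,0,0,0,0,1])

```text
clock: 6.98
position: [662.4, -242.4, 116.4]
eef_rot: [0.0, 0.999, 0.037, -0.0]
ft_force: [0.5, 0.3, -1.3]
finger_gap: 37.6
grasp_force: 50.9
```

>>> apply_moves(deltas=[0,0,5,0,0,0,1,0,0,5,0,0,0,1,0,0,3,0,0,0,1,0,0,2,0,0,0,1,0,0,0,0,0,0,1])

```text
clock: 7.4
position: [661.8, -242.4, 101.6]
eef_rot: [-0.0, 0.999, 0.036, 0.0]
ft_force: [0.7, 0.5, -2.3]
finger_gap: 37.7
grasp_force: 50.9
```

>>> apply_moves(deltas=[0,0,1.5,0,0,0,1,0,0,1.5,0,0,0,1,0,0,0,0,0,0,1])

```text
clock: 7.65
position: [662.5, -242.6, 101.1]
eef_rot: [0.001, 0.999, 0.037, 0.001]
ft_force: [-2.9, 1.8, 5.9]
finger_gap: 37.5
grasp_force: 51.5
```

>>> apply_moves(deltas=[0,0,0,0,0,0,-0.1,0,0,0,0,0,0,-0.3,0,0,0,0,0,0,-0.4,0,0,0,0,0,0,-0.4,0,0,-25,0,0,0,-0.4,0,0,-25,0,0,0,-0.4,0,0,-35,0,0,0,-0.4,0,0,0,0,0,0,-0.4])

```text
clock: 8.32
position: [665.4, -244.0, 191.8]
eef_rot: [0.003, 0.999, 0.037, 0.007]
ft_force: [0.8, -0.3, 2.1]
finger_gap: 59.6
grasp_force: 0.0
```

Run:
```python
from m import *
st(); wsnap('w6'); c=wcal('w6')
I=cv2.cvtColor(cv2.imread('pics/w6.png'),cv2.COLOR_BGR2HSV)
u,v=proj(c,[662.5,-242.5,123]); print(u,v,blob(None,u,v,(I[:,:,2]<70).astype(np.uint8),45))
a=cv2.imread('pics/w6.png'); s=snap('scene','s6'); q=proj(cal('scene'),[640,-245,90]).astype(int); b=s[q[1]-30:q[1]+30,q[0]-40:q[0]+40]
cv2.imwrite('pics/chk6.png',np.hstack([cv2.resize(a,(400,300)),cv2.resize(b,(400,300))]))
```

```text
t 8.32 p [ 665.4 -244.   191.8] yaw 4.24 zax [ 0.013 -0.005 -1.   ] F [ 0.8 -0.3  2.1] gap 59.6 gf 0.0 q [-0.12  0.55  0.16  0.   -1.17  1.77]
318.7245826364492 219.01413004830195 ([294, 182, 50, 60, 1892], [318.5, 209.3], [array([318.6, 211.5]), array([51. , 60.1]), np.float64(0.7)])
```

View pics/chk6.png

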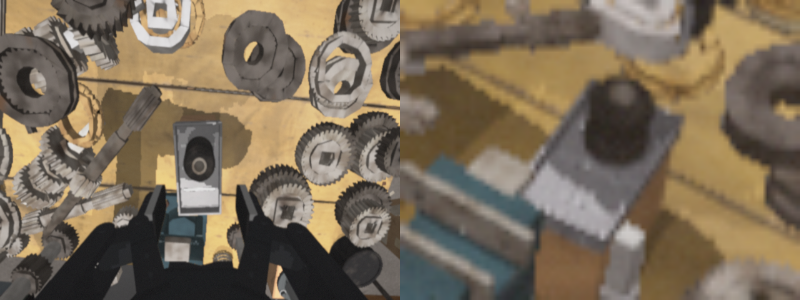

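Bush A stands upright in the far half of the tray. Going back for bush B.

>>> apply_moves(deltas=[0,0,-27,0,0,1.06,-0.4,0,0,-27,0,0,1.06,-0.4,0,0,-27,0,0,1.06,-0.4,0,0,-27,0,0,1.06,-0.4,-31,-27.5,0,0,0,0,-0.4,-31,-27.5,0,0,0,0,-0.4,-31,-27.5,0,0,0,0,-0.4,-31,-27.5,0,0,0,0,-0.4])

```text
clock: 9.08
position: [535.9, -131.4, 289.4]
eef_rot: [-0.0, 1.0, -0.001, -0.002]
ft_force: [-0.6, 1.6, 1.1]
finger_gap: 59.7
grasp_force: 0.0
```

>>> apply_moves(deltas=[-31,-27.5,0,0,0,0,-0.4,-31,-27.5,0,0,0,0,-0.4,-6,-40,0,0,0,0,-0.4,-6,-40,0,0,0,0,-0.4,-6,-40,0,0,0,0,-0.4,-6,-40,0,0,0,0,-0.4,-6,-40,0,0,0,0,-0.4,-6,-40,0,0,0,0,-0.4])

```text
clock: 9.75
position: [439.0, 164.3, 290.4]
eef_rot: [0.0, 1.0, -0.001, -0.001]
ft_force: [1.9, 0.6, -0.2]
finger_gap: 59.9
grasp_force: 0.0
```

>>> apply_moves(deltas=[21.6,-27.4,0,0,0,0,-0.4,21.6,-27.4,0,0,0,0,-0.4,21.6,-27.4,0,0,0,0,-0.4,21.6,-27.4,0,0,0,0,-0.4,21.6,-27.4,0,0,0,0,-0.4,0,0,33,0,0,0,-0.4,0,0,33,0,0,0,-0.4,0,0,33,0,0,0,-0.4])

```text
clock: 10.42
position: [548.2, 300.0, 189.3]
eef_rot: [0.0, 1.0, -0.001, -0.001]
ft_force: [0.0, -0.0, -0.3]
finger_gap: 59.6
grasp_force: 0.0
```

>>> apply_moves(deltas=[0,0,0,0,0,0,-0.4,0,0,0,0,0,0,-0.4])

```text
clock: 10.58
position: [547.7, 298.8, 189.9]
eef_rot: [0.002, 1.0, -0.001, -0.002]
ft_force: [0.8, 0.1, 1.0]
finger_gap: 60.1
grasp_force: 0.0
```

```bash
cat > bush.py <<'E'
import sys
from m import *
from scipy import ndimage
# hole (top z=50) near guess; iteratively centred bright ring in the dark top
n=sys.argv[1]; st(); wsnap(n); c=wcal(n); I=cv2.cvtColor(cv2.imread(f'pics/{n}.png'),cv2.COLOR_BGR2HSV)
g=np.array(list(map(float,sys.argv[2:5]))); u,v=proj(c,g); print(u,v)
print(blob(None,u,v-3,(I[:,:,2]<70).astype(np.uint8),45))
V=I[:,:,2]; 
for r in range(int(v)-22,int(v)+23,2): print(' '.join('%3d'%x for x in V[r,int(u)-28:int(u)+29:2]))
E
python3 bush.py w7 551 300 50
```

```text
t 10.58 p [547.7 298.8 189.9] yaw -0.07 zax [-0.004 -0.005 -1.   ] F [0.8 0.1 1. ] gap 60.1 gf 0.0 q [ 0.76  0.42 -0.06  0.   -1.09  0.81]
319.4533107756156 183.12458946559093
([299, 156, 40, 45, 1118], [318.7, 176.7], [array([319.4, 176.9]), array([41.1, 47.6]), np.float64(26.4)])
102 103 102  99  98 105 102  73  41  34  29  30  30  32  34  31  26  28  32  36  39  53  63  66  75  80  82  81  81
 93  96  96  92  90  89  63  43  33  34  38  47  47  47  50  40  36  36  32  30  36  42  60  69  78  82  83  83  81
142 145 148 147 145 134  67  36  43  48  48  58  61  62  47  42  41  40  39  39  32  35  69  98 110 113 109 108 108
103 105 140 163 172 143  47  45  52  51  58  69  77  75  54  49  44  43  43  42  41  34  58 110 123 121 119 115 116
 91  90  98 105 120 113  46  43  54  62  63  72  75  57  50  50  51  52  48  43  41  40  46 107 126 122 118 116 116
 91  90  93 109 111  75  46  49  58  62  63  69  56  44  46  49  52  53  52  47  44  42  40  98 124 122 122 119 119
 88  89  90 108 102  55  47  54  45  46  44  49  55  64  65  59  53  54  51  47  46  41  39  86 123 123 123 120 119
 88  
[... 1150 characters left out ...]
 121
159 134 106  93  84  86  79  60  43  38  39  43  42  41  39  40  42  46  44  42  62 102 118 119 119 117 117 117 122
136  93  85  85  83  84  81  80  71  51  40  40  42  38  41  39  38  43  44  79 108 114 117 118 120 119 119 119 122
111  87  87  83  82  84  83  84  84  78  71  59  47  44  45  47  55  67  77  89 101 109 116 118 119 121 120 121 122
 88  86  85  87  87  85  86  84  84  83  84  83  82  82  81  81  83  88  86  86  87  94 107 113 116 118 121 122 124
 86  85  85  87  88  86  88  85  85  85  83  84  84  85  85  85  85  87  88  87  86  88  89  96 111 113 120 124 124
 86  86  87  87  86  86  86  86  86  86  85  86  82  84  84  82  83  85  89  88  88  87  88  88  93 107 120 123 125
```

>>> apply_moves(deltas=[1,-0.5,35,0,0,0,-0.4,1,-0.5,35,0,0,0,-0.4,1,-0.5,35,0,0,0,-0.4,0,0,35,0,0,0,-0.4,0,0,23,0,0,0,-0.4,0,0,0,0,0,0,-0.4,0,0,0,0,0,0,1,0,0,0,0,0,0,1])

```text
clock: 11.3
position: [553.6, 302.6, 32.7]
eef_rot: [-0.002, 1.0, -0.0, 0.002]
ft_force: [0.6, -4.6, 3.5]
finger_gap: 37.3
grasp_force: 52.0
```

>>> apply_moves(deltas=[0,0,0,0,0,0,1,0,0,0,0,0,0,1,0,0,0,0,0,0,1,0,0,0,0,0,0,1])

```text
clock: 11.63
position: [553.5, 302.6, 32.7]
eef_rot: [-0.002, 1.0, -0.0, 0.003]
ft_force: [0.8, -0.7, 7.6]
finger_gap: 36.8
grasp_force: 50.7
```

>>> apply_moves(deltas=[0,0,0,0,0,0,-0.3,0,0,0,0,0,0,-0.4,0,0,0,0,0,0,-0.4,0,0,2,0,0,0,-0.4,0,0,0,0,0,0,-0.4])

```text
clock: 12.05
position: [551.1, 300.9, 26.7]
eef_rot: [0.0, 1.0, -0.001, -0.001]
ft_force: [-0.1, -0.7, 0.1]
finger_gap: 59.9
grasp_force: 0.0
```

>>> apply_moves(deltas=[0,0,2.5,0,0,0,-0.4,0,0,0,0,0,0,0,0,0,0,0,0,0,1,0,0,0,0,0,0,1,0,0,0,0,0,0,1,0,0,0,0,0,0,1])

```text
clock: 12.55
position: [551.5, 301.2, 24.7]
eef_rot: [-0.0, 1.0, -0.001, -0.0]
ft_force: [0.3, 0.2, -1.6]
finger_gap: 37.8
grasp_force: 49.8
```

>>> apply_moves(deltas=[0,0,-33,0,0,0,1,0,0,-33,0,0,0,1,0,0,-33,0,0,0,1,0,0,-33,0,0,0,1,0,0,-33,0,0,0,1,-22,0,-33,0,0,0,1,-22,0,-33,0,0,0,1,-22,0,-33,0,0,0,1])

```text
clock: 13.22
position: [484.3, 300.7, 289.6]
eef_rot: [0.0, 1.0, -0.001, -0.001]
ft_force: [0.7, 0.2, 0.1]
finger_gap: 37.0
grasp_force: 50.4
```

>>> apply_moves(deltas=[-5,40,-1.5,0,0,0,1,-5,40,-1.5,0,0,0,1,-5,40,-1.5,0,0,0,1,-5,40,-1.5,0,0,0,1,-5,40,-1.5,0,0,0,1,-5,40,-1.5,0,0,0,1,-5,40,-1.5,0,0,0,1,-5,40,-1.5,0,0,0,1])

```text
clock: 13.88
position: [443.8, -20.4, 300.8]
eef_rot: [-0.0, 1.0, -0.0, -0.0]
ft_force: [1.5, -0.4, -1.2]
finger_gap: 37.9
grasp_force: 50.5
```

>>> apply_moves(deltas=[24,32,0,0,0,0,1,24,32,0,0,0,0,1,24,32,0,0,0,0,1,24,32,0,0,0,0,1,24,32,0,0,0,0,1,24,32,0,0,0,0,1,24,32,0,0,0,0,1,0,0,0,0,0,-4.5,1])

```text
clock: 14.55
position: [615.3, -247.9, 296.5]
eef_rot: [0.0, 0.999, 0.037, -0.002]
ft_force: [0.5, 0.1, -3.1]
finger_gap: 37.7
grasp_force: 50.6
```

>>> apply_moves(deltas=[0,0,30,0,0,0,1,0,0,30,0,0,0,1,0,0,30,0,0,0,1,0,0,0,0,0,0,1,0,0,0,0,0,0,1])

```text
clock: 14.97
position: [611.8, -242.9, 209.1]
eef_rot: [-0.0, 0.999, 0.039, -0.002]
ft_force: [-0.8, -0.3, -0.5]
finger_gap: 37.3
grasp_force: 50.7
```

>>> apply_moves(deltas=[0.5,2.5,25,0,0,0,1,0,0,25,0,0,0,1,0,0,25,0,0,0,1,0,0,20,0,0,0,1,0,0,8,0,0,0,1,0,0,0,0,0,0,1,0,0,0,0,0,0,1])

```text
clock: 15.55
position: [614.9, -245.8, 110.1]
eef_rot: [0.001, 0.999, 0.039, 0.002]
ft_force: [-0.4, 0.2, 0.5]
finger_gap: 37.2
grasp_force: 50.6
```

>>> apply_moves(deltas=[0,0,4,0,0,0,1,0,0,4,0,0,0,1,0,0,2,0,0,0,1,0,0,0,0,0,0,1])

```text
clock: 15.88
position: [613.4, -245.3, 97.8]
eef_rot: [-0.0, 0.999, 0.039, -0.0]
ft_force: [-0.2, -0.6, -1.5]
finger_gap: 37.3
grasp_force: 50.7
```

>>> apply_moves(deltas=[0,0,1.5,0,0,0,1,0,0,1.5,0,0,0,1,0,0,0,0,0,0,1])

```text
clock: 16.13
position: [613.9, -245.4, 97.6]
eef_rot: [0.001, 0.999, 0.039, 0.001]
ft_force: [-2.4, 2.5, 7.9]
finger_gap: 37.3
grasp_force: 51.6
```

>>> apply_moves(deltas=[0,0,0,0,0,0,-0.1,0,0,0,0,0,0,-0.3,0,0,0,0,0,0,-0.4,0,0,0,0,0,0,-0.4,0,0,-25,0,0,0,-0.4,0,0,-35,0,0,0,-0.4,0,0,-35,0,0,0,-0.4,0,0,-35,0,0,0,-0.4])

```text
clock: 16.8
position: [613.2, -245.4, 225.8]
eef_rot: [-0.0, 0.999, 0.039, -0.001]
ft_force: [0.7, -0.0, -0.3]
finger_gap: 60.0
grasp_force: 0.0
```

>>> apply_moves(deltas=[0,0,-35,0,0,4.5,-0.4,0,0,-35,0,0,0,-0.4,-29,27,0,0,0,0,-0.4,-29,27,0,0,0,0,-0.4,-29,27,0,0,0,0,-0.4,-29,27,0,0,0,0,-0.4,0,0,0,0,0,0,-0.4,0,0,0,0,0,0,-0.4])

```text
clock: 17.47
position: [495.8, -354.7, 295.1]
eef_rot: [0.0, 1.0, -0.002, 0.0]
ft_force: [1.1, 0.5, 0.4]
finger_gap: 60.0
grasp_force: 0.0
```

Run:
```python
from m import *
st(); wsnap('w8'); c=wcal('w8'); print(proj(c,[463,-435,128]),proj(c,[491,-336,216]),proj(c,[613,-246,123]),proj(c,[663,-242,123]))
```

```text
t 17.47 p [ 495.8 -354.7  295.1] yaw -0.27 zax [ 0. -0. -1.] F [1.1 0.5 0.4] gap 60.0 gf 0.0 q [-0.36  0.33  0.06  0.   -1.3   1.92]
[394.34849247 208.13657718] [297.73796326 215.14304775] [207.26863913  60.2804338 ] [ 1.95971821e+02 -1.46196099e-01]
```

View pics/w8b.png

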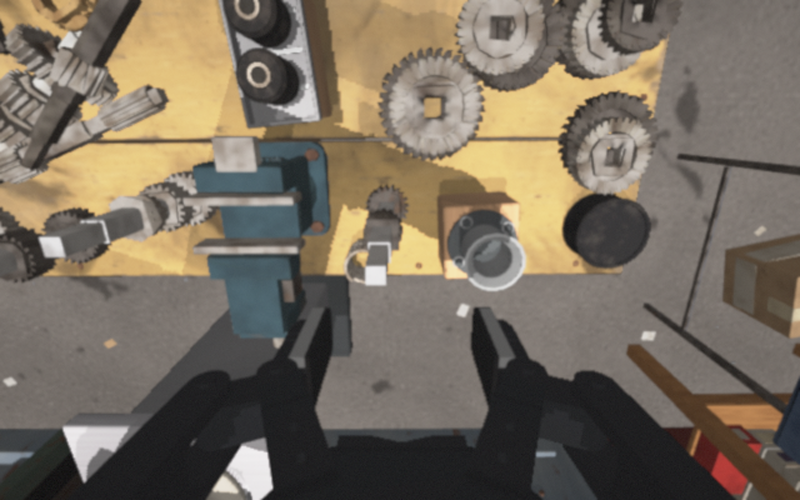

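Both bushings stand in the tray. The socket mouth at (494,261) matches the prediction for (462,-436,128), and shaft_right is at about (491,-336). Now the bearing.

>>> apply_moves(deltas=[-7,-40,0,0,0,0,-0.4,-7,-40,0,0,0,0,-0.4,-7,-40,0,0,0,0,-0.4,-7,-40,0,0,0,0,-0.4,-7,-40,0,0,0,0,-0.4,-7,-40,0,0,0,0,-0.4,-7,-40,0,0,0,0,-0.4,-7,-40,0,0,0,0,-0.4])

```text
clock: 18.18
position: [441.5, -30.3, 294.9]
eef_rot: [-0.0, 1.0, 0.0, 0.0]
ft_force: [1.2, 0.2, 0.7]
finger_gap: 59.5
grasp_force: 0.0
```

>>> apply_moves(deltas=[0,-40,0,0,0,0,-0.4,0,-40,0,0,0,0,-0.4,0,-40,0,0,0,0,-0.4,0,-40,0,0,0,0,-0.4,0,-40,0,0,0,0,-0.4,0,-40,0,0,0,0,-0.4,0,-40,0,0,0,0,-0.4,0,-40,0,0,0,0,-0.4])

```text
clock: 18.85
position: [441.3, 290.3, 294.8]
eef_rot: [-0.0, 1.0, 0.001, 0.0]
ft_force: [0.3, 0.1, 0.8]
finger_gap: 59.4
grasp_force: 0.0
```

>>> apply_moves(deltas=[-2,-40,0,0,0,0,-1,-2,-40,0,0,0,0,-1,-2,-40,0,0,0,0,-1,-2,0,38,0,0,0,-1,0,0,38,0,0,0,-1,0,0,38,0,0,0,-1,0,0,38,0,0,0,-1,0,0,0,0,0,0,-1])

```text
clock: 19.52
position: [430.0, 404.0, 134.2]
eef_rot: [0.007, 1.0, -0.001, -0.006]
ft_force: [0.1, -0.7, -0.8]
finger_gap: 85.5
grasp_force: 0.0
```

>>> apply_moves(deltas=[0,0,0,0,0,0,-1,0,0,0,0,0,0,-1])

```text
clock: 19.68
position: [435.2, 408.8, 144.9]
eef_rot: [-0.001, 1.0, 0.0, 0.001]
ft_force: [0.7, -0.9, 0.2]
finger_gap: 85.4
grasp_force: 0.0
```

Run:
```python
from m import *
st(); wsnap('w9'); c=wcal('w9'); I=cv2.cvtColor(cv2.imread('pics/w9.png'),cv2.COLOR_BGR2HSV)
u,v=proj(c,[432.5,408.5,17]); print(u,v)
m=((I[:,:,1]<45)&(I[:,:,2]>140)).astype(np.uint8)
print(blob(None,u,v,m,45))
H=cv2.HoughCircles(cv2.cvtColor(cv2.imread('pics/w9.png'),cv2.COLOR_BGR2GRAY),cv2.HOUGH_GRADIENT,1,30,param1=120,param2=25,minRadius=25,maxRadius=55)
for h in H[0][:6]: print(h, plane(c,h[0],h[1],17).round(1))
w1=wcal('w1')
for p in ((264,186),(285,178),(300,170)): print('fit',plane(w1,p[0]/1.25,p[1]/1.25,40).round())
```

```text
t 19.68 p [435.2 408.8 144.9] yaw 0.03 zax [ 0.003  0.002 -1.   ] F [ 0.7 -0.9  0.2] gap 85.4 gf 0.0 q [ 1.03  0.42 -0.2   0.   -0.95  0.54]
322.04336846191495 193.71533100186355
([290, 163, 38, 21, 255], [306.5, 170.6], [array([308.2, 171.5]), array([12.5, 42.1]), np.float64(62.4)])
[320.5 191.5  28.8] [434.7 410.   17. ]
[ 19.5 167.5  54.4] [457.4 688.2  17. ]
[232.5 119.5  27.4] [500.2 486.6  17. ]
[119.5   1.5  27.1] [589.3 566.5  17. ]
fit [492. 501.  40.]
fit [501. 477.  40.]
fit [509. 460.  40.]
```

>>> apply_moves(deltas=[-0.5,0,30,0,0,0,-0.7,0,-0.5,30,0,0,0,-0.7,0,0,30,0,0,0,-0.7,0,0,25,0,0,0,-0.7,0,0,8,0,0,0,-0.7,0,0,0,0,0,0,-0.7,0,0,0,0,0,0,-0.7])

```text
clock: 20.32
position: [435.0, 409.0, 22.0]
eef_rot: [-0.001, 1.0, -0.0, 0.001]
ft_force: [0.1, 0.1, 0.7]
finger_gap: 72.6
grasp_force: 0.0
```

>>> apply_moves(deltas=[0,0,3,0,0,0,-0.7,0,0,3,0,0,0,-0.7,0,0,0,0,0,0,-0.7])

```text
clock: 20.57
position: [434.1, 407.9, 14.8]
eef_rot: [-0.001, 1.0, -0.001, 0.0]
ft_force: [0.1, -0.6, -1.0]
finger_gap: 72.6
grasp_force: 0.0
```

>>> apply_moves(deltas=[0,0,3,0,0,0,-0.7,0,0,3,0,0,0,-0.7,0,0,0,0,0,0,-0.7])

```text
clock: 20.82
position: [433.6, 407.1, 7.3]
eef_rot: [0.0, 1.0, -0.001, -0.0]
ft_force: [-0.3, 0.0, 0.2]
finger_gap: 72.5
grasp_force: 0.0
```

>>> apply_moves(deltas=[0,0,2,0,0,0,-0.7,0,0,2,0,0,0,-0.7,0,0,0,0,0,0,-0.7])

```text
clock: 21.07
position: [433.6, 407.1, 3.3]
eef_rot: [0.0, 1.0, -0.001, -0.0]
ft_force: [0.1, 0.3, 0.5]
finger_gap: 72.6
grasp_force: 0.0
```

>>> apply_moves(deltas=[0,0,2,0,0,0,-0.7,0,0,2,0,0,0,-0.7,0,0,0,0,0,0,-0.7])

```text
clock: 21.32
position: [433.9, 407.5, -0.3]
eef_rot: [0.0, 1.0, -0.001, 0.0]
ft_force: [0.4, -0.1, 1.1]
finger_gap: 72.0
grasp_force: 0.0
```

>>> apply_moves(deltas=[0,0,1.5,0,0,0,-0.7,0,0,1.5,0,0,0,-0.7,0,0,0,0,0,0,-0.7])

```text
clock: 21.57
position: [433.9, 407.6, -0.5]
eef_rot: [-0.0, 1.0, -0.0, 0.0]
ft_force: [-4.9, -2.1, 15.3]
finger_gap: 72.5
grasp_force: 8.0
```

>>> apply_moves(deltas=[0,0,-7,0,0,0,-0.7,0,0,-6,0,0,0,-0.7,0,0,0,0,0,0,-0.6,0,0,0,0,0,0,1,0,0,0,0,0,0,1,0,0,0,0,0,0,1,0,0,0,0,0,0,1], force=60)

```text
clock: 22.15
position: [434.5, 408.6, 11.3]
eef_rot: [-0.001, 1.0, -0.0, 0.001]
ft_force: [-1.4, 0.7, 9.0]
finger_gap: 59.2
grasp_force: 63.0
```

>>> apply_moves(deltas=[0,0,-10,0,0,0,1,0,0,-20,0,0,0,1,0,0,-30,0,0,0,1,0,0,-35,0,0,0,1,0,0,-35,0,0,0,1,0,0,-35,0,0,0,1,0,0,0,0,0,0,1,0,0,0,0,0,0,1])

```text
clock: 22.82
position: [434.1, 407.9, 176.7]
eef_rot: [-0.002, 1.0, -0.001, 0.001]
ft_force: [-0.3, -0.2, -3.3]
finger_gap: 58.9
grasp_force: 65.5
```

Run:
```python
from m import *
st(); wsnap('w10'); c=wcal('w10'); im=cv2.imread('pics/w10.png'); I=cv2.cvtColor(im,cv2.COLOR_BGR2HSV)
s=status.observe()['position']; u,v=proj(c,s+[0,0,5]); print(u,v)
H=cv2.HoughCircles(cv2.cvtColor(im,cv2.COLOR_BGR2GRAY),cv2.HOUGH_GRADIENT,1,30,param1=120,param2=25,minRadius=25,maxRadius=75)
for h in H[0][:8]: print(h)
# seat in this view: ellipse fit
q=proj(c,[552.6,188,82]); print('seat px',q)
```

```text
t 22.82 p [434.1 407.9 176.7] yaw -0.1 zax [ 0.002  0.003 -1.   ] F [-0.3 -0.2 -3.3] gap 58.9 gf 65.5 q [ 1.03  0.38 -0.16 -0.   -1.02  0.54]
323.8906315234987 268.0200642766211
[320.5 285.5  66.7]
[323.5 252.5  63.4]
[128.5 138.5  44.2]
[ 22.5 167.5  43.3]
[614.5  66.5  41.8]
[ 60.5 156.5  43.3]
[ 93.5 201.5  47.8]
[241.5 112.5  26. ]
seat px [632.74908201  45.11296295]
```

>>> apply_moves(deltas=[14.8,27.5,-11,0,0,0,1,14.8,27.5,-11,0,0,0,1,14.8,27.5,-11,0,0,0,1,14.8,27.5,-11,0,0,0,1,14.8,27.5,-11,0,0,0,1,14.8,27.5,-11,0,0,0,1,14.8,27.5,-11,0,0,0,1,14.8,27.5,-11,0,0,0,1])

```text
clock: 23.53
position: [551.2, 185.3, 260.3]
eef_rot: [0.001, 1.0, -0.001, -0.003]
ft_force: [0.7, -0.1, -1.2]
finger_gap: 59.2
grasp_force: 65.6
```

>>> apply_moves(deltas=[0,0,30,0,0,0,1,0,0,30,0,0,0,1,0,0,30,0,0,0,1,0,0,30,0,0,0,1,0,0,20,0,0,0,1,0,0,15,0,0,0,1,0,0,0,0,0,0,1,0,0,0,0,0,0,1])

```text
clock: 24.2
position: [550.6, 186.3, 105.3]
eef_rot: [0.002, 1.0, -0.001, -0.003]
ft_force: [1.2, 0.6, -1.8]
finger_gap: 59.0
grasp_force: 65.6
```

Run:
```python
from m import *
st(); wsnap('w11'); c=wcal('w11'); im=cv2.imread('pics/w11.png')
for n in('w1','w2'):
    k=wcal(n)
    for z in (70,82): print(plane(k,*{'w1':(464.2,101.6),'w2':(441.4,68.7)}[n],z).round(1))
a=proj(c,[552.6,188,82]); print(a)
cr=im[130:360,170:470]; w=snap('scene','s11'); q=proj(cal('scene'),[552,188,95]).astype(int); b=w[q[1]-38:q[1]+38,q[0]-33:q[0]+33]
cv2.imwrite('pics/chk11.png',np.hstack([cv2.resize(cr,(450,345)),cv2.resize(b,(300,345),interpolation=cv2.INTER_CUBIC)]))
```

```text
t 24.2 p [550.6 186.3 105.3] yaw -0.08 zax [-0.005 -0.003 -1.   ] F [ 1.2  0.6 -1.8] gap 59.0 gf 65.6 q [ 0.6   0.44 -0.27 -0.   -0.86  0.96]
[552.3 182.2  70. ]
[552.5 187.8  82. ]
[553.9 183.1  70. ]
[552.8 187.7  82. ]
[318.69531943 239.69145985]
```

>>> apply_moves(deltas=[1.5,-1.5,4,0,0,0,1,0,0,4,0,0,0,1,0,0,3,0,0,0,1,0,0,0,0,0,0,1])

```text
clock: 24.63
position: [553.0, 188.6, 96.3]
eef_rot: [0.0, 1.0, -0.001, -0.0]
ft_force: [0.1, -0.4, -3.1]
finger_gap: 59.0
grasp_force: 65.6
```

>>> apply_moves(deltas=[0,0,2,0,0,0,1,0,0,2,0,0,0,1,0,0,0,0,0,0,1])

```text
clock: 24.88
position: [553.2, 188.6, 92.4]
eef_rot: [0.0, 1.0, -0.001, -0.0]
ft_force: [0.0, -0.2, -2.2]
finger_gap: 58.8
grasp_force: 65.6
```

>>> apply_moves(deltas=[0,0,2,0,0,0,1,0,0,2,0,0,0,1,0,0,0,0,0,0,1])

```text
clock: 25.13
position: [553.2, 188.6, 88.3]
eef_rot: [0.0, 1.0, -0.001, -0.0]
ft_force: [-0.6, 0.2, -1.4]
finger_gap: 59.0
grasp_force: 65.6
```

>>> apply_moves(deltas=[0,0,1,0,0,0,1,0,0,1,0,0,0,1,0,0,0,0,0,0,1])

```text
clock: 25.38
position: [553.6, 188.8, 87.4]
eef_rot: [-0.0, 1.0, -0.001, 0.0]
ft_force: [-1.1, -1.3, 1.3]
finger_gap: 59.2
grasp_force: 66.0
```

>>> apply_moves(deltas=[0,0,0.5,0,0,0,1,0,0,0,0,0,0,-0.55,0,0,0,0,0,0,-0.7,0,0,0,0,0,0,-0.8,0,0,0,0,0,0,-0.8,0,0,-20,0,0,0,-0.8,0,0,-30,0,0,0,-0.8,0,0,-30,0,0,0,-0.8])

```text
clock: 26.05
position: [552.9, 188.3, 166.2]
eef_rot: [0.001, 1.0, -0.001, -0.001]
ft_force: [0.5, -0.1, -0.4]
finger_gap: 77.0
grasp_force: 0.0
```

>>> apply_moves(deltas=[0,0,0,0,0,0,-0.8,0,0,0,0,0,0,-0.8])

```text
clock: 26.22
position: [554.5, 189.4, 168.4]
eef_rot: [-0.001, 1.0, -0.001, 0.002]
ft_force: [-0.0, -1.0, -0.8]
finger_gap: 77.0
grasp_force: 0.0
```

Run:
```python
from m import *
st(); wsnap('w12'); c=wcal('w12'); im=cv2.imread('pics/w12.png')
print('seat px',proj(c,[552.6,188,82]),'bearing px',proj(c,[552.6,188,93]))
cr=im[90:330,170:470]; w=snap('scene','s12'); q=proj(cal('scene'),[552,188,90]).astype(int); b=w[q[1]-30:q[1]+30,q[0]-25:q[0]+25]
cv2.imwrite('pics/chk12.png',np.hstack([cv2.resize(cr,(500,400),interpolation=cv2.INTER_CUBIC),cv2.resize(b,(300,400),interpolation=cv2.INTER_CUBIC)]))
```

```text
t 26.22 p [554.5 189.4 168.4] yaw -0.08 zax [ 0.004  0.003 -1.   ] F [-0.  -1.  -0.8] gap 77.0 gf 0.0 q [ 0.61  0.38 -0.2   0.   -0.99  0.96]
seat px [323.52435615 208.69503456] bearing px [323.60469841 213.74903701]
```

View pics/chk12.png

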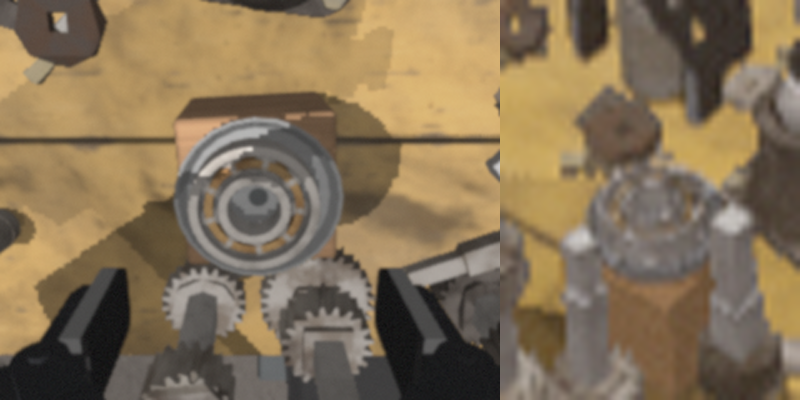

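The bearing lies flat and centred in the dish, at crop (254,209), within about 1.5 mm of the expected pixel. Now the pin, with the gripper turned a quarter turn for the socket.

>>> apply_moves(deltas=[0,0,-30,0,0,0,-0.5,0,0,-30,0,0,0,-0.5,0,0,-30,0,0,0,-0.5,-10.5,-34,0,0,0,0,-0.5,-10.5,-34,0,0,0,0,-0.5,-10.5,-34,0,0,0,0,-0.5,-10.5,-34,0,0,0,0,-0.5,-10.5,-34,0,0,0,0,-0.5])

```text
clock: 26.98
position: [500.0, 359.8, 254.5]
eef_rot: [0.001, 1.0, -0.001, -0.001]
ft_force: [0.9, 0.5, -0.2]
finger_gap: 64.1
grasp_force: 0.0
```

>>> apply_moves(deltas=[0,0,0,0,0,7,-0.5,0,0,0,0,0,7,-0.5,0,0,0,0,0,7,-0.5,0,0,0,0,0,7,-0.5,0,0,0,0,0,7,-0.5,0,0,0,0,0,7,-0.5,0,0,0,0,0,7,-0.5,0,0,0,0,0,7,-0.5])

```text
clock: 27.65
position: [500.7, 358.4, 254.1]
eef_rot: [0.002, 0.881, -0.473, -0.001]
ft_force: [0.3, -0.6, 0.5]
finger_gap: 63.9
grasp_force: 0.0
```

>>> apply_moves(deltas=[0,0,0,0,0,7,-0.5,0,0,0,0,0,7,-0.5,0,0,0,0,0,7,-0.5,0,0,0,0,0,7,-0.5,0,0,0,0,0,6,-0.5,0,0,35,0,0,0,-0.5,0,0,35,0,0,0,-0.5,0,0,0,0,0,0,-0.5])

```text
clock: 28.32
position: [497.0, 355.3, 177.2]
eef_rot: [-0.009, -0.706, 0.708, 0.001]
ft_force: [-1.7, -0.5, -1.9]
finger_gap: 63.8
grasp_force: 0.0
```

>>> apply_moves(deltas=[0,0,0,0,0,0,-0.5,0,0,0,0,0,0,-0.5])

```text
clock: 28.48
position: [502.0, 359.2, 187.2]
eef_rot: [0.0, -0.707, 0.707, -0.001]
ft_force: [0.6, 0.5, 0.9]
finger_gap: 63.9
grasp_force: 0.0
```

Run:
```python
from m import *
st(); wsnap('w13'); c=wcal('w13'); im=cv2.imread('pics/w13.png'); I=cv2.cvtColor(im,cv2.COLOR_BGR2HSV)
u,v=proj(c,[502.5,359.7,90]); print(u,v)
for t in (110,130,150,165):
    b=blob(None,u,v,((I[:,:,1]<60)&(I[:,:,2]>t)).astype(np.uint8),40); print(t,b,plane(c,*b[1],90).round(1))
```

```text
t 28.48 p [502.  359.2 187.2] yaw -90.04 zax [ 0.001 -0.    -1.   ] F [0.6 0.5 0.9] gap 63.9 gf 0.0 q [ 0.88  0.41 -0.09  0.   -1.07 -0.88]
320.258667766915 201.826836665967
110 ([320, 194, 4, 6, 21], [321.6, 196.6], [array([321.7, 196.7]), array([3.9, 5.5]), np.float64(168.5)]) [501.4 355.1  90. ]
130 ([322, 197, 1, 1, 1], [322.0, 197.0], None) [501.  355.4  90. ]Traceback (most recent call last):
  File "<stdin>", line 5, in <module>
  File "m.py", line 6, in blob
    b=max(range(1,n),key=lambda i:s[i,4]/(1+np.hypot(*(c[i]-[u,v]))))
ValueError: max() iterable argument is empty
```

Run:
```python
from m import *
c=wcal('w13'); I=cv2.cvtColor(cv2.imread('pics/w13.png'),cv2.COLOR_BGR2HSV)
for ch in(1,2):
    print()
    for r in range(170,240,4): print(r,' '.join('%3d'%x for x in I[r,282:362:3,ch]))
```

```text
170 119 110 110 108 109 112 115 112 104 102  52  31  30  33  33  34  76 116 112 113 107 109 114 113 114 117 111
174 116 109 114 109 108 111 116 117 116  75  35  28  30  29  29  29  36  79 112 111 101 111 112 110 114 115 113
178 114 110 110 110 107 113 117 117 118  84  36  27  33  33  33  34  31  67 111 114 111 113 115 114 112 115 113
182 113 110 110 110 110 115 119 120 118  83  30  35  37  46  44  34  35  88 114 116 110 115 116 111 114 115 115
186 114 114 112 113 114 117 118 116 117  53  32  43  39  45  48  38  36  77 117 114 110 110 112 115 113 111 114
190 114 117 116 116 114 118 116 114 112  34  33  33  35  35  37  32  31  54 117 119 119 114 111 113 112 111 110
194  92  86 101 110 111 107 105 112 102  30  35  31  36  34  31  35  31  32 116 119 118 118 117 112 109 114 112
198  30  36  33  29  30  31  32  65  84  33  33  33  39  34  34  35  31  33 106 117 113 116 119 118 113 114 110
202  29  35  35  31  31  30  29  49  70  36  35  39  37  35  30  33  36  33 100 117 114 115 118 117 116 117 111
206  39 104 115  88  28  28  32  33  93  42  41  47  43  40  35  40  37  36 112 114 113 116 
[... 2232 characters left out ...]
 185 184 178 168 164 167 174
218  76  81  94  99  99 100 106 104 144 149 155 153 146 129 130 133 149 169 173 179 182 185 181 173 164 163 172
222  79  81  90  89  85  90 114 168 170 151 141 145 144 136 122 116 116 140 160 176 182 183 185 183 175 169 171
226 201 197 195 193 193 191 181 172 172 167 164 157 147 141 137 135 129 128 140 158 172 177 183 185 181 171 169
230 201 199 197 195 194 191 192 189 186 180 172 165 151 138 124 130 142 152 147 144 150 158 176 185 181 180 176
234 186 154 190 193 194 191 193 190 186 186 181 180 181 179 163 161 171 175 171 170 175 188 189 190 186 184 180
238  76 127 194 197 196 193 189 183 179 185 185 182 184 183 183 180 183 184 183 176 170 180 189 188 186 186 177
```

>>> apply_moves(deltas=[0,0,29,0,0,0,-0.5,0,0,29,0,0,0,-0.5,0,0,29,0,0,0,-0.5,0,0,29,0,0,0,-0.5,0,0,9,0,0,0,-0.5,0,0,0,0,0,0,-0.5], force=70)

```text
clock: 29.03
position: [500.9, 358.4, 60.3]
eef_rot: [-0.001, -0.707, 0.708, -0.0]
ft_force: [0.1, 0.6, -0.7]
finger_gap: 64.0
grasp_force: 0.0
```

>>> apply_moves(deltas=[0,0,0,0,0,0,0,0,0,0,0,0,0,0.3,0,0,0,0,0,0,1,0,0,0,0,0,0,1,0,0,0,0,0,0,1,0,0,0,0,0,0,1])

```text
clock: 29.53
position: [502.4, 360.1, 64.0]
eef_rot: [0.002, -0.707, 0.707, -0.0]
ft_force: [-0.8, -0.5, 7.0]
finger_gap: 24.2
grasp_force: 68.4
```

>>> apply_moves(deltas=[0,0,-20,0,0,0,1,0,0,-38,0,0,0,1,0,0,-38,0,0,0,1,0,0,-38,0,0,0,1,0,0,-38,0,0,0,1,0,0,-38,0,0,0,1,0,0,-38,0,0,0,1,0,5,-20,0,0,0,1])

```text
clock: 30.2
position: [497.2, 359.0, 334.5]
eef_rot: [0.004, -0.706, 0.708, -0.0]
ft_force: [0.2, 1.6, -3.1]
finger_gap: 24.2
grasp_force: 69.4
```

>>> apply_moves(deltas=[40,8,0,0,0,0,1,40,8,0,0,0,0,1,40,8,0,0,0,0,1,40,8,0,0,0,0,1,40,8,0,0,0,0,1,40,8,0,0,0,0,1,40,8,0,0,0,0,1,40,8,0,0,0,0,1])

```text
clock: 30.87
position: [429.8, 37.1, 328.9]
eef_rot: [-0.0, -0.707, 0.707, 0.001]
ft_force: [1.0, -0.8, -3.3]
finger_gap: 24.5
grasp_force: 69.7
```

>>> apply_moves(deltas=[40,0,0,0,0,0,1,40,0,0,0,0,0,1,40,0,0,0,0,0,1,40,0,0,0,0,0,1,40,0,0,0,0,0,1,40,0,0,0,0,0,1,40,0,0,0,0,0,1,40,0,0,0,0,0,1])

```text
clock: 31.53
position: [430.1, -282.6, 328.8]
eef_rot: [0.0, -0.706, 0.708, 0.001]
ft_force: [1.0, 0.7, -2.2]
finger_gap: 24.2
grasp_force: 69.7
```

>>> apply_moves(deltas=[38,-7,0,0,0,0,1,38,-7,0,0,0,0,1,38,-7,0,0,0,0,1,38,-7,0,0,0,0,1,0,0,0,0,0,0,1,0,0,0,0,0,0,1,0,0,0,0,0,0,1])

```text
clock: 32.12
position: [458.5, -432.6, 328.1]
eef_rot: [0.0, -0.706, 0.708, 0.001]
ft_force: [-0.7, 0.6, -3.2]
finger_gap: 24.4
grasp_force: 69.6
```

Run:
```python
from m import *
st(); wsnap('w14'); c=wcal('w14'); im=cv2.imread('pics/w14.png'); k=wcal('w8')
# refine socket from w8 mouth circle
g=cv2.cvtColor(cv2.imread('pics/w8.png'),cv2.COLOR_BGR2GRAY)[180:240,360:430]
H=cv2.HoughCircles(cv2.resize(g,None,fx=4,fy=4,interpolation=cv2.INTER_CUBIC),cv2.HOUGH_GRADIENT,1,40,param1=100,param2=25,minRadius=60,maxRadius=110)
for h in H[0][:4]: print(h/4,plane(k,360+h[0]/4,180+h[1]/4,128).round(1))
print(plane(k,494/1.25,261/1.25,128).round(1))
print('mouth now',proj(c,[462,-436,128]))
```

```text
t 32.12 p [ 458.5 -432.6  328.1] yaw -90.11 zax [-0.002  0.002 -1.   ] F [-0.7  0.6 -3.2] gap 24.4 gf 69.6 q [-0.5   0.35  0.18 -0.   -1.4   0.5 ]Traceback (most recent call last):
  File "<stdin>", line 6, in <module>
TypeError: 'NoneType' object is not subscriptable
```

Run:
```python
from m import *
c=wcal('w14'); k=wcal('w8'); print('w8 eye',plane(k,494/1.25,261/1.25,128).round(1))
u,v=proj(c,[462,-436,128]); print(u,v)
im=cv2.imread('pics/w14.png'); I=cv2.cvtColor(im,cv2.COLOR_BGR2HSV); u,v=int(u),int(v)
for ch in(1,2):
    print()
    for r in range(v-34,v+46,4): print(r,' '.join('%3d'%x for x in I[r,u-45:u+46:3,ch]))
```

```text
w8 eye [ 462.2 -436.   128. ]
317.40954432204165 168.85278519958447

134 112 115 112 112 119 110 103 104 103 103 103 103  91  49   3   6   9   3  22  72 101 102 103 101 102 105 115 114 114 112  41
138 113 113 113 115 117 114 102 103 102 101  34   2   2   4   7  10   9   9   9  12   9  45 101 103 104 104 116 108 108 104  40
142 114 115 115 116 117 112 103 103 102  46   3   8   3   4  16   4   4  10   6   9   6   0  10  84 103 105 104 102 104 106  35
146 114 116 115 116 116 112 101 101  63   4   0   3   0   0   2   2   2   2   0   3   2   3   9   8 100 106 104 100 103 107  33
150 114 111 116 111 110 116 100  96   8   8   8   0   0   3   0   0   2   0   2   2   0   0   2   8  65 106 105 106 103 106  29
154 105 104 118 115 109 114 102  76   8   7   2   6   3   6   9   9   9   9   3   3   2   2   5   9  49  89 106 104 101 107  29
158 108 118 116 114 105 112 104  56   4   3   3   3  11   9  12  12  12   6   4   4   3   0   2   2   3  88 106 105 103 107  29
162 114 115 115 116 107 110 107  64   3   3   3   0   9   6   9   9   9   9   8   8   3   2   2   2  14  91 107 106 101 105  25
166 114
[... 3389 characters left out ...]
 204 216 236 243 243 243 243 243 243 242 240 241 242 177 137
194 132 143 140 149 157 159 159 163 165 165 163 161 160 165 166 170 214 242 244 244 244 243 242 242 242 242 242 242 242 171 139
198 134 138 141 148 151 159 160 160 130  75  85  81  81 110 160 166 167 167 175 240 244 244 244 243 241 242 242 243 242 171 143
202 130 132 143 155 159 157 158  91  95 109  99 102 102  97  78 101  92  91 103 138 168 213 241 243 243 242 243 242 241 146 139
206 124 134 152 160 152 152 129 114 107 109 117 118 108  86  98 103  98  98  93  92  81 149 162 159 210 234 242 242 239 134 140
210 133 142 156 160 149 130 107 128 126 102 100 100 107  91  88  86  86  89  88  83  81  87 140 157 162 160 162 220 232 133 140
```

Run:
```python
from m import *
from scipy.optimize import least_squares
c=wcal('w14'); I=cv2.cvtColor(cv2.imread('pics/w14.png'),cv2.COLOR_BGR2HSV)
m=(I[:,:,1]<45); P=[]
for r in range(166,187): 
    q=[x for x in range(285,350) if m[r,x]]; P.append((min(q),r)); 
    if r<170 or True: 
        # right edge: first unsaturated run's end from centre
        x=318
        while m[r,x]: x+=1
        P.append((x-1,r))
for col in range(306,332):
    r=170
    while m[r,col]: r+=1
    P.append((col,r-1))
P=np.array(P,float); W=np.array([plane(c,*p,128)[:2] for p in P])
f=least_squares(lambda a:np.hypot(W[:,0]-a[0],W[:,1]-a[1])-a[2],[462,-436,26],loss='soft_l1'); print(f.x.round(1),np.abs(f.fun).max().round(1))
```

```text
[ 460.5 -438.1   26.9] 1.5
```

>>> apply_moves(deltas=[2,-1,30,0,0,0,1,1,-1,30,0,0,0,1,1,-1,30,0,0,0,1,0,0,30,0,0,0,1,0,0,0,0,0,0,1,0,0,0,0,0,0,1,0,0,0,0,0,0,1])

```text
clock: 32.75
position: [463.3, -437.4, 212.3]
eef_rot: [0.0, 0.707, -0.707, 0.002]
ft_force: [0.4, -0.4, -2.6]
finger_gap: 24.2
grasp_force: 69.5
```

>>> apply_moves(deltas=[0,1,8,0,0,0,1,0,0,8,0,0,0,1,0,0,8,0,0,0,1,0,0,0,0,0,0,1,0,0,0,0,0,0,1])

```text
clock: 33.17
position: [460.7, -437.0, 184.6]
eef_rot: [-0.0, -0.707, 0.708, 0.001]
ft_force: [-0.0, -1.3, -4.9]
finger_gap: 24.5
grasp_force: 69.5
```

>>> apply_moves(deltas=[0,0,5,0,0,0,1,0,0,5,0,0,0,1,0,0,5,0,0,0,1,0,0,0,0,0,0,1])

```text
clock: 33.5
position: [460.5, -436.6, 168.6]
eef_rot: [-0.0, -0.707, 0.708, 0.001]
ft_force: [0.2, -0.2, -3.7]
finger_gap: 24.1
grasp_force: 69.5
```

>>> apply_moves(deltas=[0,0,5,0,0,0,1,0,0,5,0,0,0,1,0,0,5,0,0,0,1,0,0,5,0,0,0,1,0,0,0,0,0,0,1])

```text
clock: 33.92
position: [460.4, -436.6, 148.7]
eef_rot: [-0.0, -0.707, 0.708, 0.001]
ft_force: [0.2, 0.5, -4.0]
finger_gap: 24.5
grasp_force: 69.5
```

>>> apply_moves(deltas=[0,0,2,0,0,0,1,0,0,2,0,0,0,1,0,0,2,0,0,0,1,0,0,0,0,0,0,1])

```text
clock: 34.25
position: [461.0, -437.0, 143.9]
eef_rot: [-0.0, -0.707, 0.708, 0.0]
ft_force: [0.3, 0.2, -4.1]
finger_gap: 24.5
grasp_force: 69.5
```

>>> apply_moves(deltas=[0,0,1.5,0,0,0,1,0,0,1.5,0,0,0,1,0,0,0,0,0,0,1])

```text
clock: 34.5
position: [461.0, -437.0, 141.0]
eef_rot: [0.0, -0.707, 0.708, 0.0]
ft_force: [-0.1, 0.9, -2.8]
finger_gap: 24.5
grasp_force: 69.5
```

>>> apply_moves(deltas=[0,0,1.5,0,0,0,1,0,0,1,0,0,0,1,0,0,0,0,0,0,1])

```text
clock: 34.75
position: [461.3, -437.4, 140.0]
eef_rot: [-0.0, -0.707, 0.707, -0.001]
ft_force: [-0.4, 0.9, 2.7]
finger_gap: 24.2
grasp_force: 70.4
```

>>> apply_moves(deltas=[0,0,0,0,0,0,0.2,0,0,0,0,0,0,0,0,0,0,0,0,0,-0.2,0,0,0,0,0,0,-0.2,0,0,-25,0,0,0,-0.2,0,0,-35,0,0,0,-0.2,0,0,-35,0,0,0,-0.2,0,0,-35,0,0,0,-0.2])

```text
clock: 35.42
position: [460.9, -437.1, 270.2]
eef_rot: [-0.0, -0.707, 0.708, 0.0]
ft_force: [0.8, 0.0, -0.8]
finger_gap: 51.2
grasp_force: 0.0
```

>>> apply_moves(deltas=[0,0,-35,0,0,0,-0.2,0,0,0,0,0,0,-0.2,0,0,0,0,0,0,-0.2,0,0,0,0,0,0,-0.2])

```text
clock: 35.75
position: [460.9, -436.8, 303.2]
eef_rot: [0.0, -0.707, 0.708, 0.0]
ft_force: [0.3, 0.2, -0.2]
finger_gap: 51.4
grasp_force: 0.0
```

Run:
```python
from m import *
st(); wsnap('w15'); c=wcal('w15'); I=cv2.cvtColor(cv2.imread('pics/w15.png'),cv2.COLOR_BGR2HSV)
u,v=proj(c,[461,-437,166]); print('pin top expected',u,v); u,v=int(u),int(v)
for r in range(v-28,v+29,4): print(r,' '.join('%3d'%x for x in I[r,u-36:u+37:3,2]))
s=snap('scene','s15'); cs=cal('scene'); a=cv2.imread('pics/scene0.png')
for n,p in (('spring',[429,-304,30]),('jar?',[712,336,60])):
    q=proj(cs,p).astype(int); w=np.s_[q[1]-15:q[1]+15,q[0]-12:q[0]+12]; print(n,np.abs(s[w].astype(int)-a[w]).mean().round(1))
i=cv2.cvtColor(s,cv2.COLOR_BGR2HSV); q=proj(cs,[461,-437,150]).astype(int); print('scene pin',q)
for r in range(q[1]-16,q[1]+14,2): print(r,' '.join('%3d'%x for x in i[r,q[0]-20:q[0]+21:2,2]))
```

```text
t 35.75 p [ 460.9 -436.8  303.2] yaw -90.09 zax [-0.     0.001 -1.   ] F [ 0.3  0.2 -0.2] gap 51.4 gf 0.0 q [-0.5   0.37  0.14 -0.   -1.35  0.5 ]
pin top expected 320.582792324009 187.1753341158573
159 145 123 118 123  63  62  67  98 100  87  85  85  83  86 103 105 109 134 122  95  88  98 243 241 240
163 140 125 124 109  65  68 105  94  90  89  89  91  92  93  94  93  95 101 117 133 111 153 234 235 241
167 143 124 120 102  64  98  96  89  74  82  87  89  89  90  90  93  81  87 103 123 145 151 232 236 241
171 151 124 117 110  71 105  94  88  71  85  87  82  79  76  82  87  75  74 102 107 140 152 244 237 242
175 160 130 123 136  81 104  95  87  79  85  96 108 111 111 105  87  80  80 100 106 133 195 246 234 242
179 158 136 125 177 156 109 110  94  83 114 123 114 113 117 114 116  93  80 107 109 140 244 246 234 243
183 156 157 155 167 179 143 124 113 107 120 120 115 114 118 116 119 115  96 110 112 209 246 246 234 243
187 158 160 161 164 186 164 135 123 109 116 110 106 112 118 115 114 114 111 111 191 244 246 246 235 243
191 160 161 161 155 181 183 156 134 111 101 105 121 131 137 130 115 11
[... 1318 characters left out ...]
 111 114 115 113  99 105 126 116  82  92  93  89  91 154 172 170 171 174 173 174 174
326 113 105 111 116 114 111 110 108  88  89  98  97  91 136 165 166 171 170 173 173 174
328 113 113 116 112 111  99 107  91  90  95  88  89  79  91 145 168 168 172 172 172 172
330 118 118 118 117 122  97  85  78  86  99  95  90  82  80 131 171 171 174 170 172 173
332 127 124 126 124 125  85  82  74  80  91  99  93  71  72 106 172 170 172 172 173 177
334 127 129 119  95  76 125  83  76  85  89  95  92  67  70 105 171 172 169 171 172 177
336 129 130  87  64  66  98 147  82  87  98  98  89  64  75 159 116 151 176 178 178 179
338 132 158  62  65  57  75  78  96 113  96  89  84 103  80 120 169 165 116 170 182 178
```

>>> apply_moves(deltas=[-40,3,-3,0,0,0,-0.2,-40,3,-3,0,0,0,-0.2,-40,3,-3,0,0,0,-0.2,-40,3,-3,0,0,0,-0.2,-40,3,-3,0,0,0,-0.2,-40,3,-3,0,0,0,-0.2,-40,3,-3,0,0,0,-0.2,-40,3,-3,0,0,0,-0.2])

```text
clock: 36.52
position: [436.5, -115.5, 326.7]
eef_rot: [-0.001, -0.706, 0.708, 0.001]
ft_force: [1.7, 1.3, 0.4]
finger_gap: 51.1
grasp_force: 0.0
```

>>> apply_moves(deltas=[-40,0,0,0,0,0,-0.2,-40,0,0,0,0,0,-0.2,-40,0,0,0,0,0,-0.2,0,0,0,0,0,0,-0.2,0,0,0,0,0,0,-0.2])

```text
clock: 36.93
position: [437.3, 4.7, 326.7]
eef_rot: [0.001, 0.708, -0.706, -0.001]
ft_force: [0.8, -0.5, 0.5]
finger_gap: 51.0
grasp_force: 0.0
```

Run:
```python
from m import *
st()
for cam in('scene','side'):
    s=snap(cam,cam+'end'); cs=cal(cam); a=cv2.imread(f'pics/{cam}0.png')
    for n,p in (('spring',[429,-304,30]),('jar?',[712,336,60]),('socket pin',[461,-437,150]),('seat',[552,188,90]),('old pin',[502,360,60])):
        q=proj(cs,p).astype(int); w=np.s_[q[1]-10:q[1]+10,q[0]-8:q[0]+8]; print(cam,n,np.abs(s[w].astype(int)-a[w]).mean().round(1))
    i=cv2.cvtColor(s,cv2.COLOR_BGR2GRAY); q=proj(cs,[461,-437,150]).astype(int)
    t=proj(cs,[461,-437,166]);print('pin top px',t,cs['f']/np.linalg.norm(cs['T'][:3,:3]@[461,-437,166]+cs['T'][:3,3]))
    b=cv2.cvtColor(a,cv2.COLOR_BGR2GRAY); d=np.abs(i.astype(int)-b)
    for r in range(q[1]-16,q[1]+14,2): print(r,' '.join('%3d'%x for x in i[r,q[0]-16:q[0]+17:2]),' | ',' '.join('%3d'%x for x in d[r,q[0]-16:q[0]+17:2]))
```

```text
t 36.93 p [437.3   4.7 326.7] yaw -89.8 zax [-0.002 -0.001 -1.   ] F [ 0.8 -0.5  0.5] gap 51.0 gf 0.0 q [ 0.38  0.   -0.26 -0.   -1.31 -0.38]
scene spring 2.0
scene jar? 23.6
scene socket pin 23.9
scene seat 31.8
scene old pin 15.2
pin top px [422.17499492 322.51087291] 0.36538357390383874
310  61  57  82  89  73  89  98 123 133 137 148 158 151 137 109  99  90  |    1   2   1   3   3   1   1   0   2   1   3   1   1   2   1   1   2
312 129  54  64  80  85  81  80  82  83 110 107  96 104 106  90 100  67  |    1   1   1   2   3   3   2   3   1   1   3   2   1   2   0   3   1
314 149  72  59  73  70  84  80  81  93  99 100  98 102  96  90  63 104  |    3   1   4   5   5   2   1   1   1   2   3   2   1   1   1   4   2
316 152 147  89  64  58  64  66  65  77  99  94 104 105  73  56  65 158  |    2   2   1   1   4   1   1   2   0   1   1   5   1   2   6   1   2
318 147 149 146  86  49  52  56  86 135  71  71  64  63  61  58 155 165  |    1   1   0   3   1   2   4  35  77   5   4   5   2   2   5   1   0
320 124 144 149 151 131 143 101 187 169 178 161  48  57  67 159 167 166  |    0   2   1  
[... 2952 characters left out ...]
 234 216 149 104  96  99 101 131 215 246 248 225 234  |    0   3   0   2   3   2   1   1  16  11   2  19   9   0   0   2   2
317 146 188 223 218 243 217 123 109 111 113  98  99 235 212 245 224 228  |    1   2   2   5   1   1   3   4   3   1  15  11   2   0   1   0   1
319 145 220 210 202 234 207 142 103 113 108  87 162 194 166 246 226 230  |    0   2   4   0   2   1   5  14   2  18   9   7   2   4   1   1   2
321 144 228 224 237 161 111 194 239 133 150 246 178  72 118 194 217 226  |    1   2   0   2   1   0   1   1  15  18   4   2   1   1   1   2   0
323 128 234 223 235 144  95 101 105 146 144  98 101  75 126 143 219 228  |    0   2   1   0   2   4   5   1   3   3   4   1   1   1   0   2   0
```

```bash
python3 -c "
from workcell import close_job
print(close_job())"
```

```text
the job is handed in; nothing more can be done
None
```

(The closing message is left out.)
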